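# Check-weigh a reagent bottle and clip it into the ready or refill holder

## Task

Find out by weight whether the brown reagent bottle still holds enough for a run: stand it gently on the balance pan, let go, and slide the poise along the beam until the beam hangs level with nothing touching the balance or the bottle. If the poise then stands beyond the red line, away from the pan, the bottle is full enough and goes into the green-rimmed holder, otherwise into the orange-rimmed one: push it down past the spring pads until it bears on the rubber spacer at the bottom with about 15 N. Handle the poise and balance lightly, with a few newtons, do not ram the bottle, keep it upright, let go of it, and leave the other things where they are.

Things in the scene. Friction and masses are not known exactly. Their poses are not given: they have to be found in the camera images.
- reagent_bottle: Opaque brown plastic bottle with a white screw cap, 68 mm across, 147 mm tall; origin at the centre of its underside, z up along its axis. The cap is 38 mm across and reaches from 128 to 147 mm above the origin: take it by the cap. Closed and partly filled: it weighs somewhere between 0.28 and 0.52 kg; how much cannot be seen.
- balance: Single-beam laboratory balance, fixed. Grey base 92 x 400 mm, 25 mm high; origin on the table under the beam's fulcrum (75 mm up), z up; +y points along the balance to the pan (its axis 70 mm from the origin), -y along the beam to the pointer. A grey index post, 108 mm high, with a red level line stands past the beam's tip at y = -262 mm.
- pan_top (a point): Centre of the upper face of the round steel pan, 111 mm across with a rim of 2 mm, 100 mm above the table when level. The pan stays horizontal and moves up and down by 5.6 mm as the beam tilts, so where on it the bottle stands does not matter. Empty, it is at its highest; with the bottle and the poise at the pan's end it sinks to its lower stop.
- beam (a joint): Tilt of the beam in rad: 0 level, + pan up and pointer down, - pan down and pointer up; stops at -0.08 and +0.08 (the tip moves 20 mm either way). It settles within about 1 s once nothing touches it; while fingers touch the poise the tilt means nothing. Near level, each 1 mm of poise travel away from the pan adds about 0.005 rad.
- poise (a joint): Travel in m of the brass poise (sliding weight, 0.2 kg) along the beam away from the pan: 0 at the inner stop, 0.120 at the outer stop. Friction holds it where it is left; 1.2 N moves it. The red line on the beam and its white scale is at 0.072, read at the middle of the poise; black ticks every 10 mm from 0. With m kg on the pan the beam is level at a travel of about 0.35 x (m - 0.19).
- poise_knob (a point): Top centre of the poise's upright dark knob, 14 mm across, rising 26 mm out of the brass block (28 mm across the beam, 30 mm along it). It rides with the poise and beam, 119 mm above the table when level. The beam guides it: it moves only along the balance's -y axis as its travel grows. Push or pinch it lightly: over 20 N in all (a pinch counts on both sides) spoils the bearings.
- holder_green: Fixed white holder, GREEN ring (bottle full enough), 96 x 96 x 36 mm; origin on the table under the well's centre, z up. Well 71.5 mm across, 2 mm chamfer. Spring pads at its -x and +x sides meet the bottle 28 mm above the origin and rub with 4 to 12 N. On its floor lies a rubber spacer (9 N/mm) of unknown thickness: its top is 6.5 to 14.5 mm above the origin and must be felt; over 30 N on it is ramming.
- holder_orange: The same holder with an ORANGE ring (for a bottle to be refilled): same sizes, origin and spring pads, and a spacer of its own.
- white_bottle: Bystander: small white bottle, 30 mm across, 52 mm tall, behind the balance at the left; leave it alone.
- pen: Bystander: dark blue marker pen, 136 mm long, lying in front of the beam; leave it alone.
- tape: Bystander: roll of pale tape, 60 mm across, 18 mm high, lying behind the beam; leave it alone.

How it is judged:
By the outcome, as a careful person would: the job done as asked, in the order asked, and still so for the second after the job is handed in, with the robot touching nothing.
It also fails if it takes over 72 s, if anything falls off the work surface, if the arm or the gripper's body presses on something with over 40 N, if the wrist force passes 120 N, or if a joint passes its speed limit or range.

## Robot

A 7-joint arm with a two-finger parallel gripper is mounted at the origin on a cart in front of the work surface, level with it; the furniture and walls round the work are solid. World frame = base frame: x ahead of the robot, y to its left, z up, the work surface at z = 0. Lengths are in mm, angles in rad, forces in N, time in s.
With the tool pointing down it reaches from about 375 to 925 mm from the base axis. Payload 3.1 kg.
Tool frame: the origin (TCP) lies at the very end of the fingers, on their centre line; the grasp point (between the pads) lies 19 mm behind it; z points along the fingers, y is the direction in which the jaws open and shut (so a half turn about z gives the same grasp; the last joint's range is limited). The gripper opens to 85 mm and grips with 20 to 120 N. Pads are 22 mm wide; open, the fingers measure 114 mm over their backs; the gripper's body (76 mm by 85 mm) begins 54 mm behind the grasp point. The pads swing forward as they close: fully open they stand 13 mm farther back than shut.
Start: joints at [1.106, 0.383, 0.044, 1.598, -0.018, 1.161, -0.05], TCP at [233.129, -606.757, 231.269] pointing down, gripper open.
Joint ranges: [-2.61, 2.61], [-0.41, 2.15], [-1.48, 1.57], [0, 2.5], [-1.57, 4.71], [0.05, 1.97], [-2.85, 2.85]. Speed limits (rad/s): [2.79, 2.79, 3.14, 3.14, 3.14, 3.14, 3.14].

## Interface

Orientations are given as a rotation vector (axis times angle).
In Python, from bench import get_obs, get_image, sign_off, trace gives the robot as it stands.
- The arm moves only by the tool play_rows, never from a script. Its argument "commands" is a list of rows, each a list of 7 numbers: the opening, from 0 (shut) to 1 (fully open), then the shift along the world's x, y, z in mm, then the turn, a rotation vector about the world's x, y, z in rad. In form: [[fingers, x, y, z, wx, wy, wz], ...]. A call has 1 to 12 rows; each row shifts and turns the pose as measured when the row begins; what a row does not reach is not made up. A row lasts 1/10 s, in which the tool goes at most 50 mm and 8.59 degrees, less where a joint would pass 70% of its speed; a pose out of reach is approached as far as the arm can. A call is refused whole if a number of a shift passes 50 or a number of a turn 0.15, either way. A call with a gripper value outside its range is refused whole. The fingers move at their own pace and stop on an object; "force" is the grip in N (left out, the last holds). Time passes only in rows, so rows that do not move let the fingers close. It gives the time, the measured TCP pose, the force and the opening at its end, in the units of the state.
- get_obs(): the state, without advancing time (a new reading comes with each control period).
- get_image(name): name is "side" or "top" or "wrist"; returns a dict with "img" (400x640x3 uint8, red, green, blue), "depth" (400x640 float32, mm along the optical axis (not along the pixel's ray), 0 where there is no reading), "intrinsics" (3x3 intrinsics, pixels), "k1" (the pictures are not rectified: a ray, as slopes to the right and down, at radius r is drawn at 1 + k1 r^2 times it, then the intrinsics apply), "T" (4x4, takes a point from camera to world coordinates); the wrist camera has in their place "tool_from_camera" (4x4, takes a point from camera to tool coordinates, whose origin is the TCP and whose axes are the flange's). Camera axes: x right, y down, z forward; pixel columns grow to the right and rows downward; lengths in mm; the calibration is good to about 2 mm. A picture is of the moment at which its call begins: read the wrist's pose just before it.
- sign_off(): hands the job in, once; it reports no verdict.
Trained networks look in a picture, given as the dict that the camera call returned (one of the last four; its "shot" number tells which), for a name from the list of things; names that differ only in an ending like _2 or _b are one class to them, and where a whole thing is asked for, a point or a joint stands for the part that bears it (a point fixed in the world has none). Each returns a list of dicts, best first, with "p" (0 to 1); they miss things now and then, are a little off and sometimes report something else, mostly with a low value. They report only what shows in the picture. A call takes as long as a camera call.
- trace(target, picture): "region" (400x640 bool, what is visible of it) and "position" ([column, row] in pixels, amid what is visible of it).
The state is a dict: "clock": time; "joint_positions": joint angles; "qvel": joint speeds; "effort": joint torques, N m; "eef_pos": TCP position; "ee_rot": TCP orientation; "ft_force": force on the tool from outside, world axes, zero at the start; "wrist_torque": the same for the moment, N m; "grip_width": finger opening in mm.
Only numpy, scipy, OpenCV 4.12 (cv2) and the standard library are available. Lean on these libraries where they do the work, as an engineer would, in place of code of your own. Each camera call takes 0.05 s, during which the arm holds its last target. There are 200 camera calls.

## Working session

There is one attempt and no reset: what is moved stays moved. The work goes in short steps, Python scripts to look and compute and a tool call to move; the robot and the scene stay as the last step left them, time stands still between calls to the robot, and variables do not carry over. Pictures are saved under pics/ and viewed, about 8 in all and at most 12, crops included, and the job is handed in when it is done.

Besides the shell and the picture viewer there is one more tool, called in YAML: its name, and indented under it one key for each argument. play_rows: Moves the arm, as the interface text tells. Its arguments: {"type":"object","properties":{"commands":{"type":"array"},"force":{"type":"number"}},"required":["commands"]}

```bash
mkdir -p pics; cat > h.py <<'E'
import numpy as np, cv2, json
from bench import get_obs, get_image, sign_off, trace
from scipy.spatial.transform import Rotation as R
def cam_T(p, o=None):
    if "T" in p: return np.array(p["T"])
    T=np.eye(4); T[:3,:3]=R.from_rotvec(o["ee_rot"]).as_matrix(); T[:3,3]=o["eef_pos"]
    return T@np.array(p["tool_from_camera"])
def slopes(p,uv):
    K=np.array(p["intrinsics"]); 
    d=(np.asarray(uv,float).reshape(-1,2)-K[:2,2])/[K[0,0],K[1,1]]
    s=d.copy()
    for _ in range(10): s=d/(1+p["k1"]*(s**2).sum(1,keepdims=True))
    return s
def ray_z(p,uv,z,T):  # intersect with plane z
    s=slopes(p,uv); d=np.c_[s,np.ones(len(s))]@T[:3,:3].T
    t=(z-T[2,3])/d[:,2]; return T[:3,3]+d*t[:,None]
def cloud(p,mask,T):
    v,u=np.nonzero(mask&(p["depth"]>0)); s=slopes(p,np.c_[u,v]); z=p["depth"][v,u]
    return (np.c_[s,np.ones(len(s))]*z[:,None])@T[:3,:3].T+T[:3,3]
def save(p,n): cv2.imwrite("pics/"+n,p["img"][:,:,::-1])
E
python3 - <<'E'
from h import *
o=get_obs(); print({k:np.round(v,3).tolist() for k,v in o.items()})
for n in ("top","side"):
    p=get_image(n); save(p,n+"1.png"); T=cam_T(p); print(n,np.round(T,2).tolist(),p["k1"])
    for t in ("reagent_bottle","balance","pan_top","beam","poise","poise_knob","holder_green","holder_orange","white_bottle","pen","tape"):
        try: r=trace(t,p)
        except Exception as e: print(t,e); continue
        for d in r[:2]:
            c=cloud(p,d["region"],T)
            print(t,round(d["p"],2),np.round(d["position"]),d["region"].sum(), *( (np.round(np.percentile(c,q,axis=0)).tolist() for q in (2,50,98)) if len(c) else ()))
E
```

```text
{'clock': 0.0, 'joint_positions': [1.106, 0.384, 0.044, 1.6, -0.018, 1.161, -0.05], 'qvel': [0.001, -0.0, -0.001, -0.0, 0.001, -0.0, -0.001], 'effort': [0.001, -43.346, 1.025, -24.951, 0.011, 0.011, -0.0], 'eef_pos': [232.745, -605.885, 229.857], 'ee_rot': [-3.086, -0.573, 0.001], 'ft_force': [-0.663, 0.236, 0.13], 'wrist_torque': [-0.006, -0.004, -0.014], 'grip_width': 85.238}
top [[-0.03, -1.0, 0.08, 416.72], [-1.0, 0.03, 0.01, 49.0], [-0.01, -0.08, -1.0, 1660.05], [0.0, 0.0, 0.0, 1.0]] -0.16384954568808963
reagent_bottle 0.62 [320. 237.] 392 [428.0, 45.0, 88.0] [457.0, 75.0, 113.0] [488.0, 103.0, 151.0]
balance 0.63 [408. 222.] 3875 [454.0, -402.0, -1.0] [504.0, -201.0, 26.0] [563.0, -19.0, 110.0]
pan_top 0.89 [368. 213.] 1072 [470.0, -122.0, 96.0] [519.0, -72.0, 105.0] [569.0, -20.0, 112.0]
beam 0.84 [421. 220.] 422 [487.0, -367.0, 26.0] [502.0, -238.0, 71.0] [518.0, -137.0, 111.0]
poise 0.63 [411. 221.] 74 [494.0, -227.0, 79.0] [505.0, -211.0, 88.0] [517.0, -198.0, 118.0]
poise_knob 0.44 [411. 219.] 60 [497.0, -220.0, 79.0] [505.0, -209.0, 88.0] [516.0, -198.0, 119.0]
holder_gre
[... 1228 characters left out ...]
 -203.0, 17.0] [704.0, -168.0, 21.0]
poise 0.74 [302. 245.] 188 [490.0, -230.0, 66.0] [505.0, -219.0, 87.0] [517.0, -143.0, 114.0]
poise_knob 0.71 [304. 250.] 165 [490.0, -230.0, 67.0] [505.0, -220.0, 87.0] [517.0, -184.0, 114.0]
poise_knob 0.71 [366. 268.] 339 [651.0, -221.0, 1.0] [678.0, -203.0, 17.0] [706.0, -168.0, 21.0]
holder_green 0.77 [315. 192.] 471 [484.0, 221.0, 2.0] [529.0, 233.0, 26.0] [568.0, 318.0, 39.0]
holder_orange 0.86 [307. 173.] 369 [458.0, 323.0, 4.0] [504.0, 396.0, 32.0] [558.0, 456.0, 40.0]
pen 0.47 [261. 296.] 153 [395.0, -356.0, 8.0] [404.0, -308.0, 12.0] [413.0, -231.0, 15.0]
tape 0.68 [369. 266.] 352 [650.0, -221.0, 2.0] [678.0, -202.0, 17.0] [705.0, -165.0, 21.0]
```

```bash
python3 - <<'E'
import cv2,numpy as np
a=cv2.imread("pics/top1.png")[120:290,170:480]; b=cv2.imread("pics/side1.png")[130:330,200:420]
a=cv2.resize(a,(780,428)); 
cv2.imwrite("pics/a.png",a); cv2.imwrite("pics/b.png",cv2.resize(b,None,fx=3,fy=3)[:600])
E
```

```text
(no output)
```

View pics/a.png

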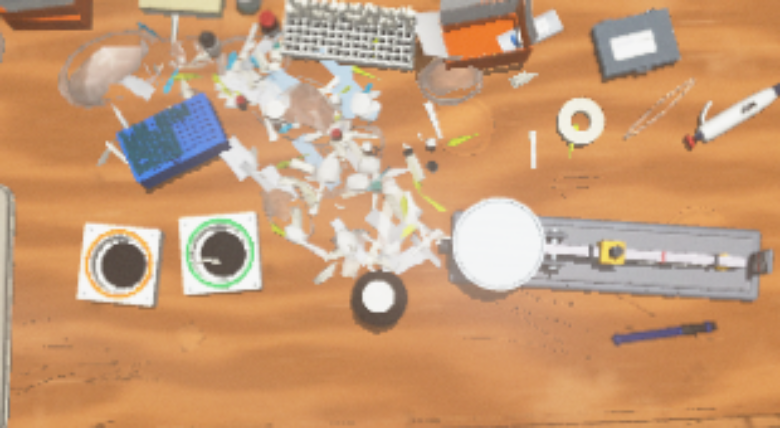

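View pics/b.png

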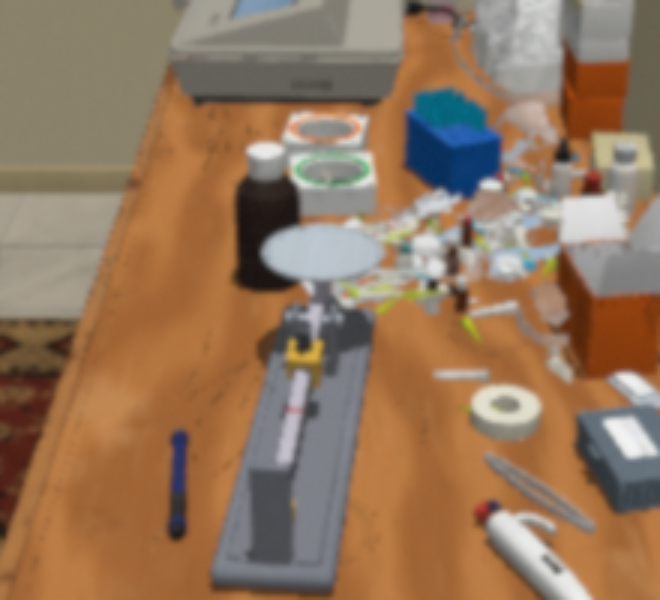

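The top view shows the orange holder at the left (120,263), then green (220,255), the bottle (378,300), the pan (498,244), the poise (612,252), the red line (663,257) and the post (760,262). The side view agrees. Next come precise positions.

```bash
python3 - <<'E'
from h import *
o=get_obs(); M=R.from_rotvec(o["ee_rot"]).as_matrix(); print(np.round(M,3).tolist())
p=get_image("top"); T=cam_T(p)
r=trace("balance",p)[0]; c=cloud(p,r["region"],T); b=c[(c[:,2]>15)&(c[:,2]<35)]
rect=cv2.minAreaRect(b[:,:2].astype(np.float32)); print("base",rect, np.round(cv2.boxPoints(rect)).tolist())
r=trace("pan_top",p)[0]; v,u=np.nonzero(r["region"]); e=cv2.minEnclosingCircle(np.c_[u,v].astype(np.float32)); print("pan",ray_z(p,[e[0]],105.6,T),e)
img=p["img"].astype(int)
# colours
h=cv2.cvtColor(p["img"],cv2.COLOR_RGB2HSV)
def ring(lo,hi,name,n):
    q=trace(name,p)[0]["region"]; q=cv2.dilate(q.astype(np.uint8),np.ones((5,5)))>0
    m=q&(h[...,0]>=lo)&(h[...,0]<=hi)&(h[...,1]>80)&(h[...,2]>90)
    v,u=np.nonzero(m); w=ray_z(p,np.c_[u,v],36,T)
    print(n,len(u),w[:,:2].min(0),w[:,:2].max(0),cv2.fitEllipse(w[:,:2].astype(np.float32)))
ring(50,80,"holder_green","g"); ring(8,20,"holder_orange","o")
for n in("holder_green","holder_orange"):
    c=cloud(p,trace(n,p)[0]["region"],T); c=c[c[:,2]>25]; print(cv2.minAreaRect(c[:,:2].astype(np.float32)))
# cap
sub=(slice(200,270),slice(295,345)); m=np.zeros((400,640),bool); m[sub]=True
c=cloud(p,m&(p["img"].min(2)>180),T); c=c[c[:,2]>135]; print("cap",len(c),c.mean(0),c.min(0),c.max(0))
m2=m&(p["img"].max(2)<70); v,u=np.nonzero(m2)
m&=(p["img"].min(2)>180); v,u=np.nonzero(m); 
w=ray_z(p,np.c_[u,v],147,T); k=np.hypot(w[:,0]-457,w[:,1]-75)<35; print(w[k].mean(0),w[k].min(0),w[k].max(0))
# red line on the beam
m=(img[...,0]>img[...,1]+60)&(img[...,0]>img[...,2]+60); m[:, :415]=0; m[:,450:]=0; m[:205]=0; m[240:]=0
v,u=np.nonzero(m); print("red",list(zip(u,v))[:20], ray_z(p,np.c_[u,v],88,T).mean(0) if len(u) else "")
E
```

```text
[[0.933, 0.359, 0.0], [0.359, -0.933, -0.0], [0.0, 0.0, -1.0]]
base ((506.0243225097656, -208.51507568359375), (410.2069396972656, 92.39675903320312), 84.87206268310547) [[442.0, -409.0], [534.0, -417.0], [570.0, -8.0], [478.0, -0.0]]
pan [[519.19855006 -71.66603077 105.6       ]] ((368.1071472167969, 216.5), 19.238563537597656)
g 90 [480.28571592 233.54548721] [563.40846331 316.94247955] ((521.7147827148438, 275.4135437011719), (82.36878204345703, 83.66031646728516), 17.70932388305664)
o 297 [450.57004453 338.94087728] [564.46175488 462.80366319] ((509.42987060546875, 397.51312255859375), (111.36731719970703, 126.21299743652344), 172.4430389404297)
((521.1441040039062, 275.6476135253906), (96.93321228027344, 94.53238677978516), 2.997159004211426)
((509.5693054199219, 404.22344970703125), (97.98214721679688, 96.39476013183594), 84.14958953857422)
cap 122 [458.55091106  75.33878474 144.92509591] [442.14992808  57.2758062  136.13197341] [474.88592992  92.71315634 153.1719487 ]
[459.48729718  74.95654175 147.        ] [442.06916121  57.0668338  147.        ] [489.37503948  92.52961174 147.        ]
red [(np.int64(415), np.int64(205)), (np.int64(416), np.int64(205)), (np.int64(417), np.int64(205)), (np.int64(418), np.int64(205)), (np.int64(419), np.int64(205)), (np.int64(420), np.int64(205)), (np.int64(421), np.int64(205)), (np.int64(422), np.int64(205)), (np.int64(423), np.int64(205)), (np.int64(424), np.int64(205)), (np.int64(425), np.int64(205)), (np.int64(426), np.int64(205)), (np.int64(427), np.int64(205)), (np.int64(428), np.int64(205)), (np.int64(429), np.int64(205)), (np.int64(430), np.int64(205)), (np.int64(431), np.int64(205)), (np.int64(432), np.int64(205)), (np.int64(433), np.int64(205)), (np.int64(434), np.int64(205))] [ 513.25948392 -272.06371894   88.        ]
```

play_rows:
  commands:
    - [1, 15, 42, 2, 0, 0, -0.038]
    - [1, 15, 42, 2, 0, 0, -0.038]
    - [1, 15, 42, 2, 0, 0, -0.038]
    - [1, 15, 42, 2, 0, 0, -0.038]
    - [1, 15, 42, 2, 0, 0, -0.038]
    - [1, 15, 42, 2, 0, 0, -0.038]
    - [1, 15, 42, 2, 0, 0, -0.038]
    - [1, 15, 42, 2, 0, 0, -0.038]
    - [1, 15, 42, 2, 0, 0, -0.038]
    - [1, 15, 42, 2, 0, 0, -0.038]
    - [1, 15, 42, 2, 0, 0, -0.038]
    - [1, 15, 42, 2, 0, 0, -0.038]
  force: 60

```text
clock: 2.75
eef_pos: [411.3, -91.6, 258.0]
ee_rot: [3.126, -0.196, 0.004]
ft_force: [0.7, 0.1, 0.1]
grip_width: 85.3
```

```bash
python3 - <<'E'
from h import *
o=get_obs(); p=get_image("wrist"); T=cam_T(p,o); save(p,"w1.png"); print(np.round(T,2).tolist(), np.round(p["tool_from_camera"],2).tolist())
for t in ("reagent_bottle","pan_top","poise_knob","poise","beam","balance","holder_green"):
    for d in trace(t,p)[:1]:
        c=cloud(p,d["region"],T); print(t,round(d["p"],2),d["position"],d["region"].sum(),*( (np.round(np.percentile(c,q,axis=0)).tolist() for q in (2,50,98)) if len(c) else ()))
E
```

```text
[[-0.12, -0.94, -0.32, 495.36], [-0.99, 0.12, 0.03, -100.68], [0.01, 0.33, -0.95, 401.09], [0.0, 0.0, 0.0, 1.0]] [[0.0, -0.94, -0.33, 85.03], [1.0, 0.0, 0.0, -0.12], [-0.0, -0.33, 0.94, -142.85], [0.0, 0.0, 0.0, 1.0]]
reagent_bottle 0.74 [171.4, 159.6] 5236 [431.0, 40.0, 7.0] [463.0, 57.0, 111.0] [491.0, 90.0, 148.0]
pan_top 0.85 [286.5, 82.3] 11055 [469.0, -122.0, 105.0] [522.0, -72.0, 106.0] [570.0, -22.0, 109.0]
poise 0.95 [420.1, 80.2] 1005 [492.0, -228.0, 26.0] [507.0, -209.0, 88.0] [521.0, -197.0, 114.0]
beam 0.76 [437.7, 87.2] 3535 [486.0, -378.0, 35.0] [502.0, -222.0, 74.0] [520.0, -137.0, 114.0]
balance 0.75 [385.4, 86.0] 29010 [457.0, -401.0, 18.0] [507.0, -187.0, 72.0] [565.0, -28.0, 109.0]
```

View pics/w1.png

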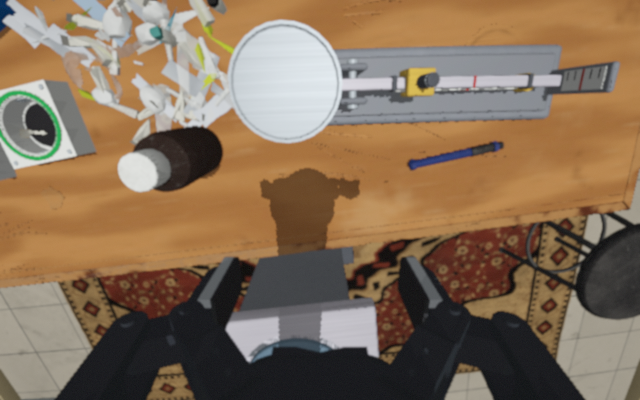

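The wrist view shows the cap at (145,170), the pan at (286,82), the knob at (428,80), the red line at (474,82), the post at (587,76) and the pen at (456,155).

```bash
python3 - <<'E'
from h import *
o=get_obs(); p=get_image("wrist"); T=cam_T(p,o)
m=np.zeros((400,640),bool); m[140:200,110:175]=True; m&=p["img"].min(2)>150
c=cloud(p,m,T); t=c[c[:,2]>144]; e=cv2.minEnclosingCircle(t[:,:2].astype(np.float32)); print("cap",e,t[:,2].mean())
r=trace("pan_top",p)[0]; v,u=np.nonzero(r["region"]); w=ray_z(p,np.c_[u,v],106,T); print("pan",cv2.minEnclosingCircle(w[:,:2].astype(np.float32)))
img=p["img"].astype(int)
m=np.zeros((400,640),bool); m[60:105,395:445]=True
k=m&(img.max(2)<75); v,u=np.nonzero(k); c=cloud(p,k,T); c=c[c[:,2]>90]; print("knob",len(c),np.median(c,0),c.min(0),c.max(0))
y=m&(img[...,0]>img[...,2]+80); c=cloud(p,y,T);c=c[(c[:,2]>70)&(c[:,2]<100)]; print("brass",np.median(c,0),np.percentile(c,2,axis=0),np.percentile(c,98,axis=0))
m[:]=0; m[65:100,460:490]=1; q=m&(img[...,0]>img[...,1]+60); c=cloud(p,q,T); c=c[c[:,2]>50]; print("red",len(c),np.median(c,0))
m[:]=0; m[50:105,555:625]=1; c=cloud(p,m,T); c=c[c[:,2]>60]; print("post",len(c),np.median(c,0),c.min(0),c.max(0))
r=trace("balance",p)[0]; c=cloud(p,r["region"],T); b=c[(c[:,2]>20)&(c[:,2]<30)]; print(np.round(cv2.boxPoints(cv2.minAreaRect(b[:,:2].astype(np.float32)))).tolist())
E
```

```text
cap ((458.9275207519531, 73.82524871826172), 19.464162826538086) 146.9277349373209
pan ((518.8017578125, -72.06710815429688), 56.57168960571289)
knob 74 [ 504.77872423 -207.9188165   101.61945682] [ 499.88246451 -211.27409898   92.31114577] [ 510.82318201 -206.51917977  109.44122507]
brass [ 506.76646153 -206.59116883   87.93177063] [ 493.05522867 -225.35157236   85.73698894] [ 519.34930231 -197.56062348   90.47950029]
red 20 [ 499.72135099 -278.2189216    70.57050843]
post 1382 [ 489.56951409 -398.52846797   89.76126637] [ 474.19043511 -406.76145484   60.05261361] [ 504.55856297 -378.75172107  109.75992262]
[[445.0, -408.0], [532.0, -416.0], [559.0, -123.0], [471.0, -115.0]]
```

play_rows:
  commands:
    - [1, 9.5, 33, -5, 0, 0, 0.007]
    - [1, 9.5, 33, -10, 0, 0, 0.007]
    - [1, 9.5, 33, -10, 0, 0, 0.007]
    - [1, 9.5, 33, -10, 0, 0, 0.007]
    - [1, 9.5, 33, -10, 0, 0, 0.007]
    - [1, 0, 0, -10, 0, 0, 0]
    - [1, 0, 0, 0, 0, 0, 0]
    - [1, 0, 0, 0, 0, 0, 0]

```text
clock: 4.1
eef_pos: [459.7, 69.3, 201.1]
ee_rot: [3.129, -0.168, 0.006]
ft_force: [0.7, 0.7, 0.2]
grip_width: 85.3
```

play_rows:
  commands:
    - [1, -0.5, 4.5, -25, 0, 0, 0.018]
    - [1, 0, 0, -25, 0, 0, 0]
    - [1, 0, 0, -20, 0, 0, 0]
    - [1, 0, 0, -4, 0, 0, 0]
    - [1, 0, 0, 0, 0, 0, 0]

```text
clock: 4.6
eef_pos: [462.3, 65.2, 128.4]
ee_rot: [3.125, -0.162, 0.017]
ft_force: [0.4, -0.9, -0.5]
grip_width: 85.7
```

play_rows:
  commands:
    - [1, -3, 8.5, -1, 0, 0, 0.01]
    - [1, 0, 0, 0, 0, 0, 0]
    - [1, 0, 0, 0, 0, 0, 0]

```text
clock: 4.9
eef_pos: [461.3, 73.3, 130.3]
ee_rot: [3.125, -0.15, 0.025]
ft_force: [-0.2, -0.2, 0.4]
grip_width: 85.3
```

```bash
cat >> h.py <<'E'
AX=np.array([-0.0887,-0.996])
def st():
    o=get_obs(); M=R.from_rotvec(o["ee_rot"]).as_matrix()
    # correction turn: tool z -> -z world, tool y -> AX
    W=np.array([[-AX[1],AX[0],0],[AX[0],AX[1],0],[0,0,-1]]).T
    W=np.c_[np.cross([AX[0],AX[1],0],[0,0,-1]),[AX[0],AX[1],0],[0,0,-1]]
    print("t",o["clock"],"pos",np.round(o["eef_pos"],1),"turn needed",np.round(R.from_matrix(W@M.T).as_rotvec(),3),"F",np.round(o["ft_force"],1),"g",round(o["grip_width"],1)); return o
E
python3 -c "
from h import *
st(); get_image('top'); st(); get_image('top'); st()"
```

```text
t 4.9 pos [461.3  73.3 130.3] turn needed [0.013 0.016 0.007] F [-0.2 -0.2  0.4] g 85.3
t 4.95 pos [461.4  73.6 130.4] turn needed [0.013 0.016 0.007] F [0.2 0.1 0.1] g 85.3
t 5.0 pos [461.2  73.5 130.2] turn needed [0.013 0.016 0.007] F [-0.5 -1.   1.1] g 85.4
```

play_rows:
  commands:
    - [1, -2.3, 0.5, -4, 0.013, 0.016, 0.007]
    - [1, 0, 0, 0, 0, 0, 0]
    - [0.3, 0, 0, 0, 0, 0, 0]
    - [0.3, 0, 0, 0, 0, 0, 0]
    - [0.3, 0, 0, 0, 0, 0, 0]
    - [0.3, 0, 0, 0, 0, 0, 0]
  force: 60

```text
clock: 5.6
eef_pos: [459.7, 74.2, 126.7]
ee_rot: [-3.137, 0.138, 0.0]
ft_force: [-1.3, 0.5, 2.8]
grip_width: 36.5
```

```bash
python3 -c "
from h import *
st()"
```

```text
t 5.6 pos [459.7  74.2 126.7] turn needed [-0.002  0.    -0.001] F [-1.3  0.5  2.8] g 36.5
```

play_rows:
  commands:
    - [0.2, 0, 0, 5, 0, 0, 0]
    - [0.2, 0, 0, 15, 0, 0, 0]
    - [0.2, 0, 0, 30, 0, 0, 0]
    - [0.2, 0, 0, 40, 0, 0, 0]
    - [0.2, 0, 0, 35, 0, 0, 0]
    - [0.2, 0, 0, 10, 0, 0, 0]
    - [0.2, 0, 0, 0, 0, 0, 0]
    - [0.2, 0, 0, 0, 0, 0, 0]

```text
clock: 6.4
eef_pos: [449.8, 72.5, 258.8]
ee_rot: [3.137, -0.136, -0.03]
ft_force: [0.1, -0.4, -3.7]
grip_width: 36.3
```

```bash
python3 -c "
from h import *
F=[]
for i in range(4): F.append(st()['ft_force']); get_image('top')
print(np.mean(F,0))"
```

```text
t 6.4 pos [449.8  72.5 258.8] turn needed [ 0.001 -0.019 -0.002] F [ 0.1 -0.4 -3.7] g 36.3
t 6.45 pos [449.4  72.4 258.3] turn needed [ 0.001 -0.02  -0.002] F [-0.7 -0.1 -3.7] g 36.2
t 6.5 pos [449.2  72.3 258. ] turn needed [ 0.001 -0.021 -0.002] F [ 0.6  0.  -3.3] g 36.1
t 6.55 pos [449.2  72.4 258. ] turn needed [ 0.    -0.021 -0.002] F [-0.5 -0.  -3.7] g 36.0
[-0.15304165 -0.13493131 -3.58822802]
```

play_rows:
  commands:
    - [0.2, 6, -12, 2, 0, -0.01, 0]
    - [0.2, 12, -24, 2, 0, -0.01, 0]
    - [0.2, 15, -30, 0, 0, 0, 0]
    - [0.2, 15, -30, 0, 0, 0, 0]
    - [0.2, 12, -24, 0, 0, 0, 0]
    - [0.2, 6, -12, 0, 0, 0, 0]
    - [0.2, 2, -5, 0, 0, 0, 0]
    - [0.2, 0, 0, 0, 0, 0, 0]
    - [0.2, 0, 0, 0, 0, 0, 0]

```text
clock: 7.5
eef_pos: [515.9, -74.1, 255.7]
ee_rot: [3.138, -0.133, -0.017]
ft_force: [-0.9, 0.8, -4.1]
grip_width: 36.5
```

```bash
python3 -c "
from h import *
st()"
```

```text
t 7.5 pos [515.9 -74.1 255.7] turn needed [ 0.    -0.011 -0.004] F [-0.9  0.8 -4.1] g 36.5
```

play_rows:
  commands:
    - [0.2, 3, 6, -6, 0, -0.011, -0.004]
    - [0.2, 0, 0, -6, 0, 0, 0]
    - [0.2, 0, 0, -4, 0, 0, 0]
    - [0.2, 0, 0, 0, 0, 0, 0]
    - [0.2, 0, 0, 0, 0, 0, 0]

```text
clock: 8.0
eef_pos: [517.6, -61.7, 238.0]
ee_rot: [-3.138, 0.125, 0.001]
ft_force: [-0.1, -0.2, -3.5]
grip_width: 36.3
```

```bash
python3 -c "
from h import *
st()"
```

```text
t 8.0 pos [517.6 -61.7 238. ] turn needed [-0.001 -0.    -0.009] F [-0.1 -0.2 -3.5] g 36.3
```

play_rows:
  commands:
    - [0.2, 0, -2, -2.5, 0, 0, -0.009]
    - [0.2, 0, 0, -2.5, 0, 0, 0]
    - [0.2, 0, 0, -2, 0, 0, 0]
    - [0.2, 0, 0, -2, 0, 0, 0]
    - [0.2, 0, 0, -2, 0, 0, 0]
    - [0.2, 0, 0, 0, 0, 0, 0]

```text
clock: 8.6
eef_pos: [518.7, -63.7, 228.0]
ee_rot: [-3.138, 0.141, -0.003]
ft_force: [-0.3, -0.2, -1.4]
grip_width: 36.0
```

```bash
python3 -c "
from h import *
st()"
```

```text
t 8.6 pos [518.7 -63.7 228. ] turn needed [-0.001  0.002  0.001] F [-0.3 -0.2 -1.4] g 36.0
```

play_rows:
  commands:
    - [0.2, 0, 0, -1.5, 0, 0, 0]
    - [0.2, 0, 0, -1.5, 0, 0, 0]
    - [0.2, 0, 0, -1.5, 0, 0, 0]
    - [0.2, 0, 0, -1, 0, 0, 0]
    - [0.2, 0, 0, 0, 0, 0, 0]

```text
clock: 9.1
eef_pos: [518.8, -63.7, 222.6]
ee_rot: [-3.138, 0.142, -0.004]
ft_force: [-0.2, -0.5, -0.8]
grip_width: 36.3
```

play_rows:
  commands:
    - [0.2, 0, 0, -0.7, 0, 0, 0]
    - [0.2, 0, 0, -0.7, 0, 0, 0]
    - [0.2, 0, 0, 0, 0, 0, 0]

```text
clock: 9.4
eef_pos: [518.9, -63.7, 221.2]
ee_rot: [-3.138, 0.142, -0.004]
ft_force: [0.3, 0.3, -0.6]
grip_width: 36.3
```

play_rows:
  commands:
    - [0.2, 0, 0, -0.7, 0, 0, 0]
    - [0.2, 0, 0, -0.5, 0, 0, 0]
    - [0.2, 0, 0, 0, 0, 0, 0]

```text
clock: 9.7
eef_pos: [519.4, -63.7, 221.3]
ee_rot: [-3.138, 0.142, -0.006]
ft_force: [-1.1, 0.1, -0.9]
grip_width: 36.3
```

play_rows:
  commands:
    - [0.2, -0.5, 0, -1.5, 0, 0, 0]
    - [0.2, 0, 0, 0, 0, 0, 0]

```text
clock: 9.9
eef_pos: [519.6, -63.7, 221.3]
ee_rot: [3.138, -0.142, 0.008]
ft_force: [-1.5, 1.5, -1.4]
grip_width: 36.2
```

play_rows:
  commands:
    - [0.55, 0, 0, 0, 0, 0, 0]
    - [0.7, 0, 0, 0, 0, 0, 0]
    - [1, 0, 0, 0, 0, 0, 0]
    - [1, 0, 0, 0, 0, 0, 0]

```text
clock: 10.3
eef_pos: [521.0, -64.4, 221.0]
ee_rot: [3.138, -0.142, 0.014]
ft_force: [0.4, -0.9, -0.7]
grip_width: 85.1
```

```bash
python3 -c "
from h import *
st()
p=get_image('side'); save(p,'s2.png'); a=p['img'][130:330,200:420,::-1]; cv2.imwrite('pics/s2c.png',cv2.resize(a,None,fx=3,fy=3))"
```

```text
t 10.3 pos [521.  -64.4 221. ] turn needed [0.001 0.009 0.002] F [ 0.4 -0.9 -0.7] g 85.1
```

View pics/s2c.png

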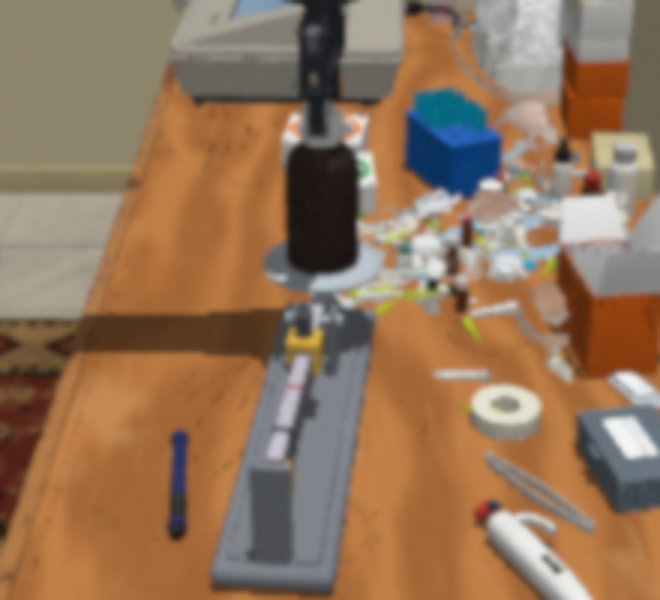

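The bottle stands upright on the pan at (322,215 in the crop), off the fingers, and the beam is tilted pan-down. Next I rise and go to view the poise.

play_rows:
  commands:
    - [1, 0, 0, 10, 0, 0.009, 0]
    - [1, 0, 0, 25, 0, 0, 0]
    - [1, 0, 0, 30, 0, 0, 0]
    - [1, -10, -30, 10, 0, 0, 0]
    - [1, -18, -45, 0, 0, 0, 0]
    - [1, -18, -45, 0, 0, 0, 0]
    - [1, -15, -40, 0, 0, 0, 0]
    - [1, -5, -15, 0, 0, 0, 0]
    - [1, 0, 0, 0, 0, 0, 0]
    - [1, 0, 0, 0, 0, 0, 0]

```text
clock: 11.35
eef_pos: [454.8, -242.9, 307.9]
ee_rot: [3.135, -0.131, 0.013]
ft_force: [-0.4, 0.8, -0.8]
grip_width: 85.3
```

```bash
cat > look.py <<'E'
from h import *
import sys
o=st(); p=get_image("wrist"); T=cam_T(p,o); save(p,sys.argv[1]); img=p["img"].astype(int)
h=cv2.cvtColor(p["img"],cv2.COLOR_RGB2HSV)
P0=np.array([518.9,-72.])   # pan axis
r=trace("poise",p)[0]; print("poise",round(r["p"],2),r["position"])
m=cv2.dilate(r["region"].astype(np.uint8),np.ones((9,9)))>0
y=m&(h[...,0]>15)&(h[...,0]<32)&(h[...,1]>120)
c=cloud(p,y,T); zt=np.percentile(c[:,2],85); t=c[abs(c[:,2]-zt)<4]; s=(t[:,:2]-P0)@AX
n=(t[:,:2]-P0)@np.array([-AX[1],AX[0]])
print("brass top z",zt,"s",np.percentile(s,[1,50,99]),"n",np.percentile(n,[1,99]))
k=m&(img.max(2)<80); c=cloud(p,k,T); c=c[c[:,2]>zt+3]
if len(c): print("knob",len(c),np.median(c,0),"s",np.percentile((c[:,:2]-P0)@AX,[1,50,99]),"n",np.percentile((c[:,:2]-P0)@np.array([-AX[1],AX[0]]),[1,99]),"ztop",c[:,2].max())
q=(h[...,1]>120)&((h[...,0]<6)|(h[...,0]>174))&(h[...,2]>90)
v,u=np.nonzero(q); c=ray_z(p,np.c_[u,v],85,T); d=c[:,:2]-P0; s=d@AX; n=d@np.array([-AX[1],AX[0]])
j=(abs(n)<30)&(s>150)&(s<400)
if j.any(): print("red px on axis", j.sum(), "s pct",np.percentile(s[j],[0,25,50,75,100]),"u",np.percentile(u[j],[0,50,100]),"v",np.percentile(v[j],[0,50,100]))
E
python3 look.py w2.png
```

```text
t 11.35 pos [ 454.8 -242.9  307.9] turn needed [ 0.004  0.008 -0.005] F [-0.4  0.8 -0.8] g 85.3
poise 0.86 [287.8, 136.6]
brass top z 100.10232575455413 s [125.78565827 143.80042551 153.44507395] n [-12.52963137  13.17618551]
knob 3 [ 507.845611   -215.55622416  116.93773866] s [143.82287871 143.85975923 144.42146354] n [1.09494957 2.85386356] ztop 117.0407924584706
red px on axis 5 s pct [206.55955064 206.59983972 206.64023649 206.68074137 206.84385045] u [343. 343. 343.] v [133. 135. 140.]
```

View pics/w2.png

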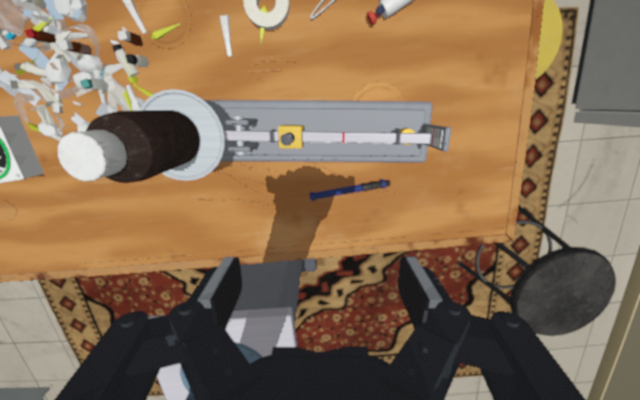

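The view shows the bottle on the pan at (170,145), the poise at (288,137), the red line at (343,136), the post at (437,137) and the pen well clear. The poise is at a travel of about 5 mm. I'll straddle the knob, half open, and push.

play_rows:
  commands:
    - [0.4, 17, 10, -30, 0.004, 0.008, -0.005]
    - [0.4, 17, 10, -30, 0, 0, 0]
    - [0.4, 17, 9, -30, 0, 0, 0]
    - [0.4, 0, 0, -30, 0, 0, 0]
    - [0.4, 0, 0, -25, 0, 0, 0]
    - [0.4, 0, 0, 0, 0, 0, 0]
    - [0.4, 0, 0, 0, 0, 0, 0]

```text
clock: 12.15
eef_pos: [515.8, -196.3, 162.0]
ee_rot: [-3.136, 0.098, -0.014]
ft_force: [0.3, 0.1, 0.3]
grip_width: 34.2
```

```bash
python3 look.py w3.png
```

```text
t 12.15 pos [ 515.8 -196.3  162. ] turn needed [-0.003  0.009 -0.026] F [0.3 0.1 0.3] g 34.2
poise 0.61 [338.1, 223.5]
brass top z 99.64934493673914 s [124.71710262 139.38093235 153.20636399] n [-13.58627168  13.69573315]
knob 371 [ 510.43983042 -208.70890255  124.03789628] s [130.95778995 136.89770774 143.39141483] n [-4.90914087 10.55841644] ztop 170.5758062057027
red px on axis 34 s pct [208.1995969  208.75794785 209.3079124  209.85964181 318.85942557] u [416. 418. 545.] v [213. 224. 232.]
```

play_rows:
  commands:
    - [0.4, -9, -13, 0, -0.003, 0.009, -0.026]
    - [0.4, 0, 0, 0, 0, 0, 0]
    - [0.4, 0, 0, 0, 0, 0, 0]

```text
clock: 12.55
eef_pos: [508.4, -212.9, 167.0]
ee_rot: [3.134, -0.146, 0.012]
ft_force: [0.3, 0.4, -0.6]
grip_width: 34.3
```

```bash
cat >> h.py <<'E'
def sn():
    o=st(); d=np.array(o["eef_pos"])[:2]-[518.9,-72]; print("s,n",np.round([d@AX, d@np.array([-AX[1],AX[0]])],1)); return o
E
python3 -c "
from h import *
sn()"
```

```text
t 12.55 pos [ 508.4 -212.9  167. ] turn needed [0.005 0.007 0.004] F [ 0.3  0.4 -0.6] g 34.3
s,n [141.3   2. ]
```

play_rows:
  commands:
    - [0.4, -1.5, 3, -12, 0.005, 0.007, 0.004]
    - [0.4, 0, 0, -12, 0, 0, 0]
    - [0.4, 0, 0, -10, 0, 0, 0]
    - [0.4, 0, 0, 0, 0, 0, 0]
    - [0.4, 0, 0, 0, 0, 0, 0]

```text
clock: 13.05
eef_pos: [506.2, -210.4, 130.1]
ee_rot: [-3.138, 0.142, 0.001]
ft_force: [0.5, -1.3, 0.1]
grip_width: 34.3
```

```bash
python3 -c "
from h import *
sn()"
```

```text
t 13.05 pos [ 506.2 -210.4  130.1] turn needed [-0.    -0.     0.002] F [ 0.5 -1.3  0.1] g 34.3
s,n [138.9  -0.4]
```

play_rows:
  commands:
    - [0.4, 0, 0, -10, 0, 0, 0]
    - [0.4, 0, 0, -10, 0, 0, 0]
    - [0.4, 0, 0, 0, 0, 0, 0]
    - [0.4, -0.3, -4, -1, 0, 0, 0]
    - [0.4, -0.4, -5, 0, 0, 0, 0]
    - [0.4, -0.5, -6, 0, 0, 0, 0]
    - [0.4, -0.5, -6, 0, 0, 0, 0]
    - [0.4, -0.5, -6, 0, 0, 0, 0]
    - [0.4, 0, 0, 0, 0, 0, 0]

```text
clock: 13.95
eef_pos: [503.8, -238.4, 107.2]
ee_rot: [-3.136, 0.141, 0.002]
ft_force: [-0.3, 0.6, -0.6]
grip_width: 33.9
```

```bash
python3 -c "
from h import *
sn()"
```

```text
t 13.95 pos [ 503.8 -238.4  107.2] turn needed [-0.002 -0.001  0.001] F [-0.3  0.6 -0.6] g 33.9
s,n [167.   -0.3]
```

play_rows:
  commands:
    - [0.4, -0.5, -6, 0.5, 0, 0, 0]
    - [0.4, -0.6, -7, 0, 0, 0, 0]
    - [0.4, -0.6, -7, 0, 0, 0, 0]
    - [0.4, -0.6, -7, 0, 0, 0, 0]
    - [0.4, -0.5, -5, 0, 0, 0, 0]
    - [0.4, -0.2, -3, 0, 0, 0, 0]
    - [0.4, 0, 0, 0, 0, 0, 0]

```text
clock: 14.65
eef_pos: [500.3, -276.8, 107.6]
ee_rot: [-3.136, 0.142, 0.002]
ft_force: [0.1, 1.2, 0.2]
grip_width: 34.2
```

```bash
python3 -c "
from h import *
sn()"; python3 look.py w4.png
```

```text
t 14.65 pos [ 500.3 -276.8  107.6] turn needed [-0.003 -0.001  0.002] F [0.1 1.2 0.2] g 34.2
s,n [205.6  -0.3]
t 14.65 pos [ 500.3 -276.8  107.6] turn needed [-0.003 -0.001  0.002] F [0.1 1.2 0.2] g 34.2
poise 0.74 [304.4, 244.1]
brass top z 99.86873530017527 s [182.91391813 202.77662405 211.49407582] n [-13.15363411  13.83418872]
knob 982 [ 505.34648551 -266.50443704  123.98695497] s [187.73871341 194.95583139 202.49162516] n [-6.00972771 10.83005147] ztop 136.44863431811734
red px on axis 15 s pct [319.95662287 320.3362512  320.56384522 320.70408938 320.87045204] u [492. 494. 496.] v [221. 230. 235.]
```

View pics/w4.png

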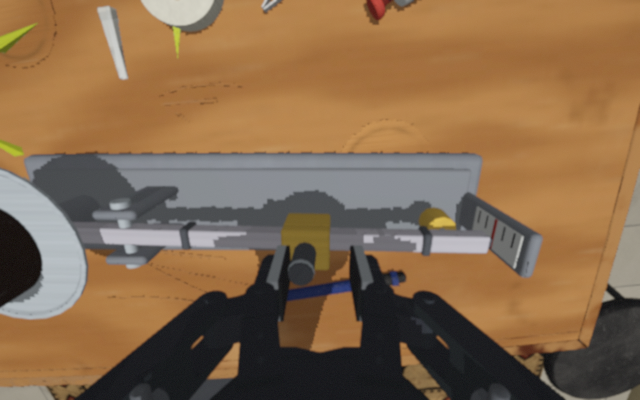

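The picture shows the knob between the fingers at (300,262), with the left pad on it, and the beam tip (490,243) against the post's scale (500,230). I'll centre the fingers round the knob so nothing touches it, then let the beam settle.

play_rows:
  commands:
    - [0.45, 0.7, 7.5, 0, 0, 0, 0]
    - [0.45, 0, 0, 0, 0, 0, 0]
    - [0.45, 0, 0, 0, 0, 0, 0]
    - [0.45, 0, 0, 0, 0, 0, 0]
    - [0.45, 0, 0, 0, 0, 0, 0]
    - [0.45, 0, 0, 0, 0, 0, 0]
    - [0.45, 0, 0, 0, 0, 0, 0]
    - [0.45, 0, 0, 0, 0, 0, 0]
    - [0.45, 0, 0, 0, 0, 0, 0]
    - [0.45, 0, 0, 0, 0, 0, 0]

```text
clock: 15.75
eef_pos: [502.2, -268.9, 108.8]
ee_rot: [3.138, -0.139, 0.002]
ft_force: [0.5, 0.4, -0.4]
grip_width: 38.3
```

```bash
python3 look.py w5.png; python3 -c "
from h import *
sn()
a=cv2.imread('pics/w5.png')[180:300,80:560]; b=cv2.imread('pics/w5.png')[190:290,400:560]
cv2.imwrite('pics/w5c.png',cv2.resize(b,None,fx=5,fy=5,interpolation=cv2.INTER_CUBIC))"
```

```text
t 15.75 pos [ 502.2 -268.9  108.8] turn needed [ 0.     0.001 -0.   ] F [ 0.5  0.4 -0.4] g 38.3
poise 0.68 [322.1, 232.1]
brass top z 85.98196270510951 s [183.81282804 195.94232273 212.50390997] n [-13.50128518  13.8165343 ]
knob 664 [ 504.72823774 -270.84118652  110.46276978] s [192.77387321 199.17441037 206.00014817] n [-6.06099079  6.64083977] ztop 113.18391109299611
red px on axis 34 s pct [319.48656024 319.76251004 320.00228767 320.21087966 320.4346704 ] u [499. 502. 505.] v [222.  235.5 247. ]
t 15.85 pos [ 502.2 -268.9  108.8] turn needed [ 0.     0.001 -0.   ] F [ 0.1  0.1 -0.2] g 38.6
s,n [197.6   0.8]
```

View pics/w5c.png

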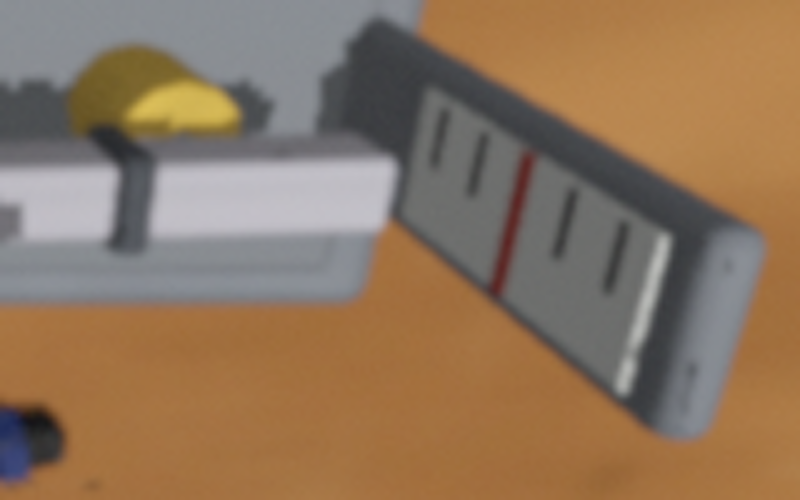

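```bash
cat > tilt.py <<'E'
from h import *
N=np.array([-AX[1],AX[0]]); P0=np.array([518.9,-72.])
def tilt(verbose=True):
    o=get_obs(); p=get_image("wrist"); T=cam_T(p,o); h=cv2.cvtColor(p["img"],cv2.COLOR_RGB2HSV)
    c=cloud(p,np.ones((400,640),bool),T).reshape(-1,3); v,u=np.nonzero(p["depth"]>0)
    d=c[:,:2]-P0; s=d@AX; n=d@N; H=h[v,u]
    w=(abs(n)<12)&(H[:,1]<50)&(H[:,2]>140)&(c[:,2]>45)&(c[:,2]<115)&(s>105)&(s<316)
    ss,zz=s[w],c[w,2]
    for _ in range(4):
        a=np.polyfit(ss,zz,1); k=abs(zz-np.polyval(a,ss))<3; ss,zz=ss[k],zz[k]
    r=(abs(n)<25)&(s>308)&(s<345)&(H[:,1]>100)&((H[:,0]<8)|(H[:,0]>172))&(c[:,2]>50)
    b=(H[:,0]>15)&(H[:,0]<32)&(H[:,1]>120)&(c[:,2]>75)&(abs(n)<18)&(s>110)&(s<290)
    zt=np.percentile(c[b,2],70) if b.any() else 0; t=b&(abs(c[:,2]-zt)<3)
    print("slope",round(-a[0],4),"n",len(ss),"s",ss.min().round(),ss.max().round(),"z@70",round(np.polyval(a,70),1),"z@320",round(np.polyval(a,320),1),"| post red z",np.round(np.median(c[r],0),1) if r.any() else None,"std",c[r,2].std() if r.any() else 0,"| brass z",round(zt,1),"s",np.round(np.percentile(s[t],[1,99]),1))
    q=(abs(n)<8)&(s>105)&(s<300)&(H[:,1]>100)&((H[:,0]<8)|(H[:,0]>172))&(c[:,2]>50)
    if q.sum()>3: print("beam red s",np.median(s[q]),q.sum())
    return p
if __name__=="__main__":
    for i in range(3): p=tilt()
    import sys
    if len(sys.argv)>1: save(p,sys.argv[1])
E
python3 tilt.py
```

```text
slope 0.0635 n 1711 s 105.0 315.0 z@70 81.1 z@320 65.3 | post red z [ 489.  -397.8   75.3] std 0.8806778220367114 | brass z 85.5 s [183.8 212.4]
slope 0.064 n 1701 s 105.0 315.0 z@70 81.1 z@320 65.1 | post red z [ 489.8 -397.8   75.5] std 0.8973086926485085 | brass z 85.4 s [183.8 212.6]
slope 0.0645 n 1697 s 105.0 314.0 z@70 81.1 z@320 65.0 | post red z [ 489.9 -397.9   75.1] std 0.7900222713980812 | brass z 85.4 s [183.7 212.6]
```

play_rows:
  commands:
    - [0.45, 0, 0, -3, 0, 0, 0]
    - [0.45, 0, 0, -2.5, 0, 0, 0]
    - [0.45, 0.5, 6, 0, 0, 0, 0]
    - [0.45, 0.5, 6, 0, 0, 0, 0]
    - [0.45, 0.4, 5, 0, 0, 0, 0]
    - [0.45, 0.4, 4, 0, 0, 0, 0]
    - [0.45, 0.3, 3, 0, 0, 0, 0]
    - [0.45, 0, 0, 0, 0, 0, 0]

```text
clock: 16.8
eef_pos: [504.1, -244.2, 103.3]
ee_rot: [3.136, -0.139, 0.002]
ft_force: [-0.0, -0.5, 0.6]
grip_width: 38.3
```

```bash
python3 -c "
from h import *
sn()
from tilt import *
tilt()"
```

```text
t 16.8 pos [ 504.1 -244.2  103.3] turn needed [ 0.003  0.001 -0.   ] F [-0.  -0.5  0.6] g 38.3
s,n [172.9   0.6]
slope 0.0706 n 1723 s 105.0 315.0 z@70 81.4 z@320 63.7 | post red z [ 490.1 -397.7   75.4] std 0.9191980828616956 | brass z 85.9 s [168.7 197.1]
beam red s 207.2361539904294 54
```

play_rows:
  commands:
    - [0.45, -0.9, -10, 2, 0, 0, 0]
    - [0.45, 0, 0, 0, 0, 0, 0]
    - [0.45, 0, 0, 0, 0, 0, 0]
    - [0.45, 0, 0, 0, 0, 0, 0]
    - [0.45, 0, 0, 0, 0, 0, 0]
    - [0.45, 0, 0, 0, 0, 0, 0]
    - [0.45, 0, 0, 0, 0, 0, 0]
    - [0.45, 0, 0, 0, 0, 0, 0]
    - [0.45, 0, 0, 0, 0, 0, 0]
    - [0.45, 0, 0, 0, 0, 0, 0]

```text
clock: 17.85
eef_pos: [503.4, -254.0, 105.0]
ee_rot: [3.138, -0.14, 0.002]
ft_force: [-0.4, 0.1, -0.3]
grip_width: 38.3
```

```bash
python3 -c "
from h import *
sn()
from tilt import *
tilt();tilt();p=tilt(); save(p,'w6.png')"
```

```text
t 17.85 pos [ 503.4 -254.   105. ] turn needed [0.    0.001 0.   ] F [-0.4  0.1 -0.3] g 38.3
s,n [182.6   0.7]
slope -0.0056 n 1876 s 105.0 315.0 z@70 81.1 z@320 82.5 | post red z [ 490.3 -397.5   75.8] std 0.882941892375296 | brass z 94.0 s [167.8 196.8]
beam red s 206.9291011025884 44
slope -0.0063 n 1884 s 105.0 315.0 z@70 81.1 z@320 82.6 | post red z [ 489.9 -397.3   75.6] std 0.828226140856548 | brass z 94.1 s [167.9 196.8]
beam red s 207.00887810006287 46
slope -0.0069 n 1883 s 105.0 315.0 z@70 81.1 z@320 82.8 | post red z [ 489.9 -397.5   75.8] std 0.8469056380789514 | brass z 94.2 s [167.9 196.8]
beam red s 206.9663456772325 45
```

play_rows:
  commands:
    - [0.45, 0, 0, 0, 0, 0, 0]
    - [0.45, 0, 0, 0, 0, 0, 0]
    - [0.45, 0, 0, 0, 0, 0, 0]
    - [0.45, 0, 0, 0, 0, 0, 0]
    - [0.45, 0, 0, 0, 0, 0, 0]

```text
clock: 18.5
eef_pos: [503.4, -254.1, 105.0]
ee_rot: [3.138, -0.14, 0.002]
ft_force: [0.6, -0.7, -0.1]
grip_width: 38.7
```

```bash
python3 -c "
from h import *
from tilt import *
tilt();tilt();p=tilt(); save(p,'w6.png')
o=get_obs();T=cam_T(p,o);c=cloud(p,np.ones((400,640),bool),T); d=c[:,:2]-P0; s=d@AX;n=d@N
w=(abs(n)<44)&(c[:,2]>18)&(c[:,2]<32)&(s>120)&(s<340); A=np.c_[s[w],n[w],np.ones(w.sum())]; x=np.linalg.lstsq(A,c[w,2],rcond=None)[0]; print('base plane',x,w.sum(),np.median(c[w,2]))
w=(abs(n)>60)&(abs(c[:,2])<6)&(s>50)&(s<400)&(abs(n)<250); A=np.c_[s[w],n[w],np.ones(w.sum())]; x=np.linalg.lstsq(A,c[w,2],rcond=None)[0]; print('table',x,w.sum())
b=cv2.imread('pics/w6.png')[180:290,400:580]
cv2.imwrite('pics/w6c.png',cv2.resize(b,None,fx=4,fy=4,interpolation=cv2.INTER_CUBIC))"
```

```text
slope -0.0098 n 1857 s 105.0 315.0 z@70 81.1 z@320 83.6 | post red z [ 490.7 -397.5   75.7] std 1.0394096770208092 | brass z 94.4 s [168.  196.8]
beam red s 206.93213047995928 43
slope -0.0097 n 1843 s 105.0 315.0 z@70 81.1 z@320 83.5 | post red z [ 490.6 -397.4   75.6] std 0.8288465955227554 | brass z 94.4 s [167.9 196.9]
beam red s 206.93006465637163 44
slope -0.0098 n 1853 s 105.0 315.0 z@70 81.1 z@320 83.6 | post red z [ 490.4 -397.4   75.7] std 0.7711850318225347 | brass z 94.5 s [167.9 196.8]
beam red s 206.9165113471256 44
base plane [-1.07088024e-03 -5.08410298e-02  2.51842829e+01] 16454 25.064855322854797
table [ 4.03205698e-05 -3.17621532e-05  1.08218606e-01] 70399
```

View pics/w6c.png

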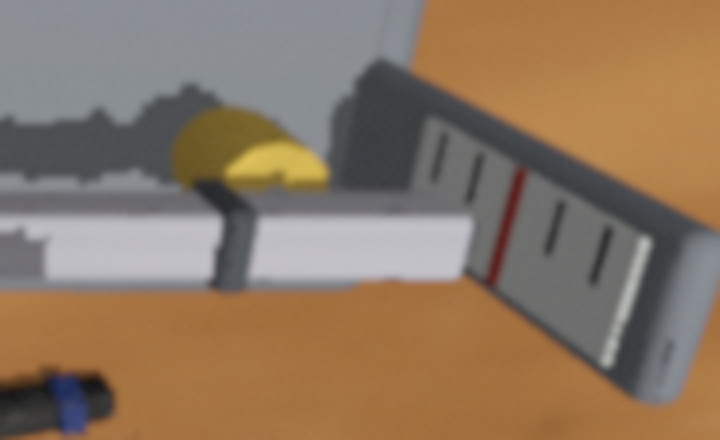

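play_rows:
  commands:
    - [0.45, -0.5, -6, 0, 0, 0, 0]
    - [0.45, -0.5, -5, 0, 0, 0, 0]
    - [0.45, -0.2, -3, 0, 0, 0, 0]
    - [0.45, -0.1, -1.5, 0, 0, 0, 0]
    - [0.45, 0, 0, 0, 0, 0, 0]

```text
clock: 19.15
eef_pos: [502.1, -270.1, 104.6]
ee_rot: [-3.137, 0.14, -0.002]
ft_force: [-0.1, 1.1, -0.6]
grip_width: 38.8
```

```bash
python3 -c "
from h import *
sn()
from tilt import *
tilt()"
```

```text
t 19.15 pos [ 502.1 -270.1  104.6] turn needed [-0.001  0.001  0.   ] F [-0.1  1.1 -0.6] g 38.8
s,n [198.8   0.8]
slope -0.0064 n 1793 s 105.0 315.0 z@70 81.1 z@320 82.7 | post red z [ 490.1 -397.4   76.1] std 0.951352671814266 | brass z 94.1 s [172.8 201. ]
beam red s 207.0445298788206 58
```

play_rows:
  commands:
    - [0.45, 1, 11.5, 0, 0, 0, 0]
    - [0.45, 0, 0, 0, 0, 0, 0]
    - [0.45, 0, 0, 0, 0, 0, 0]
    - [0.45, 0, 0, 0, 0, 0, 0]
    - [0.45, 0, 0, 0, 0, 0, 0]
    - [0.45, 0, 0, 0, 0, 0, 0]
    - [0.45, 0, 0, 0, 0, 0, 0]
    - [0.45, 0, 0, 0, 0, 0, 0]
    - [0.45, 0, 0, 0, 0, 0, 0]
    - [0.45, 0, 0, 0, 0, 0, 0]
    - [0.45, 0, 0, 0, 0, 0, 0]
    - [0.45, 0, 0, 0, 0, 0, 0]

```text
clock: 20.4
eef_pos: [503.0, -258.4, 105.0]
ee_rot: [3.138, -0.14, 0.002]
ft_force: [-0.2, -1.0, -0.0]
grip_width: 38.6
```

```bash
python3 -c "
from h import *
sn()
from tilt import *
tilt();tilt();p=tilt()"
```

```text
t 20.4 pos [ 503.  -258.4  105. ] turn needed [0.001 0.001 0.   ] F [-0.2 -1.  -0. ] g 38.6
s,n [187.    0.7]
slope 0.0114 n 1780 s 105.0 315.0 z@70 81.0 z@320 78.2 | post red z [ 489.8 -397.6   75.5] std 0.8072140538636378 | brass z 92.0 s [172.7 201.4]
beam red s 207.12593627513894 64
slope 0.0111 n 1780 s 105.0 315.0 z@70 81.0 z@320 78.2 | post red z [ 489.8 -397.7   75.4] std 0.6930796139971752 | brass z 92.0 s [172.7 201.4]
beam red s 207.07174364980165 62
slope 0.0116 n 1773 s 105.0 315.0 z@70 81.1 z@320 78.2 | post red z [ 489.7 -397.6   75.5] std 0.8045694283444838 | brass z 92.0 s [172.7 201.4]
beam red s 207.13377428508707 67
```

play_rows:
  commands:
    - [0.45, 0.4, 5, 0, 0, 0, 0]
    - [0.45, 0.3, 3.5, 0, 0, 0, 0]
    - [0.45, 0.2, 2, 0, 0, 0, 0]
    - [0.45, 0.1, 1.2, 0, 0, 0, 0]
    - [0.45, 0, 0, 0, 0, 0, 0]

```text
clock: 21.05
eef_pos: [504.1, -245.8, 105.2]
ee_rot: [3.137, -0.139, 0.002]
ft_force: [0.1, 0.1, 0.8]
grip_width: 38.4
```

```bash
python3 -c "
from h import *
sn()
from tilt import *
tilt()"
```

```text
t 21.05 pos [ 504.1 -245.8  105.2] turn needed [ 0.001  0.001 -0.001] F [0.1 0.1 0.8] g 38.4
s,n [174.4   0.7]
slope 0.0107 n 1840 s 105.0 315.0 z@70 81.1 z@320 78.4 | post red z [ 489.6 -397.6   75.4] std 0.8705112472942076 | brass z 92.1 s [171.5 200.1]
beam red s 207.24457938914395 55
```

play_rows:
  commands:
    - [0.45, 0.1, 1.3, 0, 0, 0, 0]
    - [0.45, 0, 0, 0, 0, 0, 0]

```text
clock: 21.3
eef_pos: [504.2, -245.2, 105.3]
ee_rot: [3.137, -0.14, 0.002]
ft_force: [0.3, 0.4, 1.0]
grip_width: 38.7
```

```bash
python3 -c "
from h import *
sn()
from tilt import *
tilt()"
```

```text
t 21.3 pos [ 504.2 -245.2  105.3] turn needed [0.002 0.001 0.   ] F [0.3 0.4 1. ] g 38.7
s,n [173.8   0.7]
slope 0.0092 n 1887 s 105.0 315.0 z@70 81.0 z@320 78.7 | post red z [ 490.1 -397.7   75.5] std 0.7586177066440254 | brass z 92.3 s [170.9 199.5]
beam red s 207.2545781982406 59
```

Only 0.6 mm was reached; 0.7 mm is left.

play_rows:
  commands:
    - [0.45, 0.1, 1.4, 0, 0, 0, 0]
    - [0.45, 0, 0, 0, 0, 0, 0]

```text
clock: 21.55
eef_pos: [504.3, -244.1, 105.4]
ee_rot: [3.136, -0.141, 0.003]
ft_force: [0.3, 0.4, 0.1]
grip_width: 38.1
```

```bash
python3 -c "
from h import *
sn()
from tilt import *
tilt()"
```

```text
t 21.55 pos [ 504.3 -244.1  105.4] turn needed [0.002 0.002 0.001] F [0.3 0.4 0.1] g 38.1
s,n [172.7   0.7]
slope 0.0078 n 1884 s 105.0 315.0 z@70 81.0 z@320 79.1 | post red z [ 489.7 -397.7   75.6] std 0.7571291801206854 | brass z 92.4 s [169.9 198.5]
beam red s 207.2306424452875 61
```

play_rows:
  commands:
    - [0.5, -1, -11.5, 0, 0, 0, 0]
    - [0.5, 0, 0, 0, 0, 0, 0]
    - [0.5, 0, 0, 0, 0, 0, 0]
    - [0.5, 0, 0, 0, 0, 0, 0]
    - [0.5, 0, 0, 0, 0, 0, 0]
    - [0.5, 0, 0, 0, 0, 0, 0]
    - [0.5, 0, 0, 0, 0, 0, 0]
    - [0.5, 0, 0, 0, 0, 0, 0]
    - [0.5, 0, 0, 0, 0, 0, 0]
    - [0.5, 0, 0, 0, 0, 0, 0]
    - [0.5, 0, 0, 0, 0, 0, 0]
    - [0.5, 0, 0, 0, 0, 0, 0]

```text
clock: 22.8
eef_pos: [503.3, -255.3, 105.0]
ee_rot: [3.138, -0.14, 0.002]
ft_force: [-0.7, 1.0, 1.1]
grip_width: 42.5
```

```bash
python3 -c "
from h import *
sn()
from tilt import *
tilt();tilt();p=tilt()"
```

```text
t 22.8 pos [ 503.3 -255.3  105. ] turn needed [0.    0.001 0.   ] F [-0.7  1.   1.1] g 42.5
s,n [183.9   0.7]
slope 0.0008 n 1845 s 105.0 315.0 z@70 81.1 z@320 80.9 | post red z [ 489.5 -397.6   75.4] std 0.870339323151915 | brass z 93.3 s [170.2 198.7]
beam red s 207.0532868151597 62
slope 0.0009 n 1846 s 105.0 315.0 z@70 81.1 z@320 80.9 | post red z [ 489.7 -397.6   75.4] std 0.947163336740733 | brass z 93.3 s [170.2 198.7]
beam red s 207.08803086965506 63
slope 0.0004 n 1848 s 105.0 315.0 z@70 81.1 z@320 80.9 | post red z [ 489.3 -397.6   75.6] std 0.8655502082749303 | brass z 93.3 s [170.2 198.8]
beam red s 207.04807515901928 62
```

The beam is level within 0.001 rad and untouched, with the poise at about 49.5 mm of travel. That is 22 mm short of the red line on the pan side, so the bottle goes to the orange holder. I'll withdraw upward and return to the bottle.

play_rows:
  commands:
    - [0.5, 0, 0, 12, 0, 0, 0]
    - [0.5, 0, 0, 25, 0, 0, 0]
    - [0.5, 0, 0, 40, 0, 0, 0]
    - [1, 0, 0, 45, 0, 0, 0]
    - [1, 0, 0, 45, 0, 0, 0]
    - [1, 0, 0, 25, 0, 0, 0]
    - [1, 3, 35, 0, 0, 0, 0]
    - [1, 0, 35, 0, 0, 0, 0]
    - [1, 0, 0, 0, 0, 0, 0]
    - [1, 0, 0, 0, 0, 0, 0]

```text
clock: 23.95
eef_pos: [504.7, -183.0, 314.7]
ee_rot: [3.134, -0.142, 0.016]
ft_force: [-0.5, -2.0, 0.8]
grip_width: 85.5
```

```bash
cat > cap.py <<'E'
from h import *
import sys
o=sn(); p=get_image("wrist"); T=cam_T(p,o); save(p,sys.argv[1])
c=cloud(p,np.ones((400,640),bool),T); z0=float(sys.argv[2]); x0,y0=float(sys.argv[3]),float(sys.argv[4])
t=c[(abs(c[:,2]-z0)<5)&(np.hypot(c[:,0]-x0,c[:,1]-y0)<32)]; print("cap",len(t),cv2.minEnclosingCircle(t[:,:2].astype(np.float32)) if len(t) else "",np.median(t,0))
E
python3 cap.py w7.png 247 519 -64; python3 -c "
from h import *
from tilt import *
tilt()"
```

```text
t 23.95 pos [ 504.7 -183.   314.7] turn needed [0.004 0.01  0.002] F [-0.5 -2.   0.8] g 85.5
s,n [111.8  -4.3]
cap 1606 ((518.74462890625, -64.19169616699219), 19.084985733032227) [520.10089162 -65.46855515 247.08966678]
slope 0.0013 n 1050 s 105.0 315.0 z@70 81.3 z@320 81.0 | post red z None std 0 | brass z 93.6 s [169.7 197.5]
beam red s 126.60066494796129 57
```

play_rows:
  commands:
    - [1, 3.5, 30, -5, 0.004, 0.01, 0.002]
    - [1, 3.5, 35, -5, 0, 0, 0]
    - [1, 3.5, 30, -5, 0, 0, 0]
    - [1, 3.5, 18, -5, 0, 0, 0]
    - [1, 0, 3, 0, 0, 0, 0]
    - [1, 0, 0, 0, 0, 0, 0]
    - [1, 0, 0, 0, 0, 0, 0]

```text
clock: 24.75
eef_pos: [516.9, -76.0, 291.9]
ee_rot: [3.135, -0.171, -0.008]
ft_force: [-0.8, 0.2, 0.2]
grip_width: 85.6
```

```bash
python3 -c "
from h import *
sn()"
```

```text
t 24.75 pos [516.9 -76.  291.9] turn needed [ 0.001 -0.005  0.02 ] F [-0.8  0.2  0.2] g 85.6
s,n [ 4.1 -1.7]
```

play_rows:
  commands:
    - [1, 2, 11, -6, 0.001, -0.005, 0.02]
    - [1, 0, 0, -10, 0, 0, 0]
    - [1, 0, 0, 0, 0, 0, 0]
    - [1, 0, 0, 0, 0, 0, 0]

```text
clock: 25.15
eef_pos: [518.7, -68.9, 274.4]
ee_rot: [3.137, -0.149, -0.0]
ft_force: [-0.3, 0.2, -0.2]
grip_width: 85.4
```

```bash
python3 -c "
from h import *
sn()"
```

```text
t 25.15 pos [518.7 -68.9 274.4] turn needed [ 0.001 -0.     0.006] F [-0.3  0.2 -0.2] g 85.4
s,n [-3.1 -0.4]
```

play_rows:
  commands:
    - [1, 0, 4.5, 0, 0, 0, 0.006]
    - [1, 0, 0, -12, 0, 0, 0]
    - [1, 0, 0, -15, 0, 0, 0]
    - [1, 0, 0, -12, 0, 0, 0]
    - [1, 0, 0, -5, 0, 0, 0]
    - [1, 0, 0, 0, 0, 0, 0]
    - [1, 0, 0, 0, 0, 0, 0]

```text
clock: 25.85
eef_pos: [518.4, -64.3, 226.9]
ee_rot: [3.137, -0.14, -0.001]
ft_force: [-0.2, 0.4, -0.8]
grip_width: 85.7
```

```bash
python3 -c "
from h import *
sn()"
```

```text
t 25.85 pos [518.4 -64.3 226.9] turn needed [ 0.001 -0.     0.   ] F [-0.2  0.4 -0.8] g 85.7
s,n [-7.6 -1.2]
```

play_rows:
  commands:
    - [0.2, 0, 0, 0, 0, 0, 0]
    - [0.2, 0, 0, 0, 0, 0, 0]
    - [0.2, 0, 0, 0, 0, 0, 0]
    - [0.2, 0, 0, 0, 0, 0, 0]
    - [0.2, 0, 0, 0, 0, 0, 0]
    - [0.2, 0, 0, 5, 0, 0, 0]
    - [0.2, 0, 0, 10, 0, 0, 0]
    - [0.2, 0, 0, 15, 0, 0, 0]
    - [0.2, 0, 0, 15, 0, 0, 0]
    - [0.2, 0, 0, 10, 0, 0, 0]
    - [0.2, 0, 0, 0, 0, 0, 0]
    - [0.2, 0, 0, 0, 0, 0, 0]
  force: 80

```text
clock: 27.05
eef_pos: [516.2, -64.4, 284.3]
ee_rot: [3.137, -0.14, -0.007]
ft_force: [-0.3, 0.7, -2.1]
grip_width: 35.7
```

```bash
python3 -c "
from h import *
sn()"
```

```text
t 27.05 pos [516.2 -64.4 284.3] turn needed [ 0.001 -0.004  0.   ] F [-0.3  0.7 -2.1] g 35.7
s,n [-7.3 -3.3]
```

play_rows:
  commands:
    - [0.2, -3, 15, 0, 0, -0.004, 0]
    - [0.2, -6, 30, 0, 0, 0, 0]
    - [0.2, -8, 42, 0, 0, 0, 0]
    - [0.2, -8, 42, 0, 0, 0, 0]
    - [0.2, -8, 42, 0, 0, 0, 0]
    - [0.2, -8, 42, 0, 0, 0, 0]
    - [0.2, -8, 42, 0, 0, 0, 0]
    - [0.2, -8, 42, 0, 0, 0, 0]
    - [0.2, -8, 35, 0, 0, 0, 0]
    - [0.2, -6, 20, 0, 0, 0, 0]
    - [0.2, -2, 8, 0, 0, 0, 0]
    - [0.2, 0, 0, 0, 0, 0, 0]

```text
clock: 28.25
eef_pos: [421.0, 316.3, 276.2]
ee_rot: [-3.138, 0.131, 0.026]
ft_force: [-0.4, -0.3, -3.0]
grip_width: 35.5
```

```bash
python3 -c "
from h import *
sn()"
```

```text
t 28.25 pos [421.  316.3 276.2] turn needed [-0.001 -0.016 -0.005] F [-0.4 -0.3 -3. ] g 35.5
s,n [-378.  -131.9]
```

play_rows:
  commands:
    - [0.2, 0, 20, 0, -0.001, -0.016, -0.005]
    - [0.2, 0, 25, 0, 0, 0, 0]
    - [0.2, 0, 20, 0, 0, 0, 0]
    - [0.2, 0, 5, 0, 0, 0, 0]
    - [0.2, 0, 0, 0, 0, 0, 0]
    - [0.2, 0, 0, 0, 0, 0, 0]

```text
clock: 28.85
eef_pos: [425.1, 375.5, 272.3]
ee_rot: [3.123, -0.163, -0.003]
ft_force: [-0.8, -0.1, -4.0]
grip_width: 35.7
```

```bash
cat > hold.py <<'E'
from h import *
o=sn(); p=get_image("wrist"); T=cam_T(p,o); save(p,"w8.png")
r=trace("holder_orange",p); print([(round(d["p"],2),d["position"]) for d in r])
h=cv2.cvtColor(p["img"],cv2.COLOR_RGB2HSV)
c=cloud(p,np.ones((400,640),bool),T); v,u=np.nonzero(p["depth"]>0); H=h[v,u]
near=np.hypot(c[:,0]-510,c[:,1]-404)<85
top=near&(c[:,2]>31)&(c[:,2]<42)
print("square",cv2.minAreaRect(c[top][:,:2].astype(np.float32)),np.median(c[top,2]))
w=ray_z(p,np.c_[u,v],36,T)
ring=(np.hypot(w[:,0]-510,w[:,1]-404)<50)&(H[:,0]>5)&(H[:,0]<22)&(H[:,1]>130)&(abs(c[:,2]-36)<4)
q=w[ring][:,:2]; print("ring",len(q),q.min(0),q.max(0),cv2.minEnclosingCircle(q.astype(np.float32)),cv2.fitEllipse(q.astype(np.float32)))
A=np.c_[q,np.ones(len(q))]; x=np.linalg.lstsq(A,(q**2).sum(1),rcond=None)[0]; print("circle",x[:2]/2,np.sqrt(x[2]+(x[:2]**2).sum()/4))
# bottle in hand
b=(H[:,2]<60)&(abs(c[:,0]-o["eef_pos"][0])<45)&(abs(c[:,1]-o["eef_pos"][1])<45)&(c[:,2]<255)
print("dark near hand",b.sum())
E
python3 hold.py
```

```text
t 28.85 pos [425.1 375.5 272.3] turn needed [ 0.014 -0.002  0.016] F [-0.8 -0.1 -4. ] g 35.7
s,n [-437.4 -133.1]
[(0.87, [285.3, 105.0])]
square ((507.697998046875, 386.44818115234375), (134.11131286621094, 95.9588394165039), 82.7017822265625) 36.43835280135079
ring 583 [467.42607615 361.268175  ] [553.66234204 447.52359974] ((510.38006591796875, 404.3744812011719), 43.483150482177734) ((510.3558044433594, 404.2070617675781), (83.2393569946289, 83.4225082397461), 91.0185317993164)
circle [510.35926198 404.20693036] 41.612715486977315
dark near hand 3645
```

View pics/w8.png

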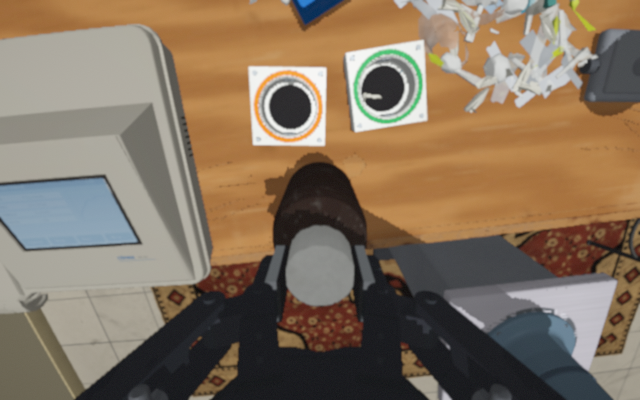

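The orange holder shows at (290,105), the green one at (386,88), and the bottle hangs upright in the jaws. The well centre is (510.4, 404.2).

play_rows:
  commands:
    - [0.2, 10, 4, 0, 0.014, -0.002, 0.016]
    - [0.2, 20, 6, -5, 0, 0, 0]
    - [0.2, 25, 8, -10, 0, 0, 0]
    - [0.2, 18, 6, -15, 0, 0, 0]
    - [0.2, 8, 3, -15, 0, 0, 0]
    - [0.2, 2, 1, -10, 0, 0, 0]
    - [0.2, 0, 0, 0, 0, 0, 0]
    - [0.2, 0, 0, 0, 0, 0, 0]

```text
clock: 29.75
eef_pos: [517.1, 397.4, 214.7]
ee_rot: [3.136, -0.149, 0.008]
ft_force: [0.7, 0.5, -4.1]
grip_width: 35.5
```

```bash
python3 -c "
from h import *
sn()"; python3 cap.py w9.png 240 510 404
```

```text
t 29.75 pos [517.1 397.4 214.7] turn needed [0.002 0.005 0.006] F [ 0.7  0.5 -4.1] g 35.5
s,n [-467.4  -43.4]
t 29.75 pos [517.1 397.4 214.7] turn needed [0.002 0.005 0.006] F [ 0.7  0.5 -4.1] g 35.5
s,n [-467.4  -43.4]
cap 554 ((520.4638671875, 402.3428955078125), 26.849557876586914) [526.60173194 415.64415216 240.21266937]
```

play_rows:
  commands:
    - [0.2, -3.5, 3.5, -8, 0.002, 0.005, 0.006]
    - [0.2, -3, 3, -10, 0, 0, 0]
    - [0.2, 0, 0, -8, 0, 0, 0]
    - [0.2, 0, 0, 0, 0, 0, 0]
    - [0.2, 0, 0, 0, 0, 0, 0]

```text
clock: 30.3
eef_pos: [507.5, 406.0, 188.8]
ee_rot: [-3.138, 0.132, -0.002]
ft_force: [-0.1, 0.7, -2.8]
grip_width: 35.5
```

```bash
cat > cap2.py <<'E'
from h import *
o=sn(); p=get_image("wrist"); T=cam_T(p,o); save(p,"w10.png"); e=np.array(o["eef_pos"])
c=cloud(p,np.ones((400,640),bool),T); v,u=np.nonzero(p["depth"]>0); I=p["img"][v,u].astype(int)
d=np.hypot(c[:,0]-e[0],c[:,1]-e[1])
t=(d<30)&(I.min(1)>100)&(abs(c[:,2]-e[2]-20)<8); print("captop",t.sum(),np.median(c[t,2])-e[2],cv2.minEnclosingCircle(c[t][:,:2].astype(np.float32)),c[t].min(0),c[t].max(0))
# bottle body side seen from +x: dark points between
b=(I.max(1)<75)&(d<50)&(c[:,2]<e[2]-30)&(c[:,2]>45)
if b.sum()>30:
    q=c[b]; print("body",b.sum(),q.min(0),q.max(0))
    for z0 in range(50,160,20):
        k=q[abs(q[:,2]-z0)<6]
        if len(k)>20:
            A=np.c_[2*k[:,:2],np.ones(len(k))]
            from scipy.optimize import least_squares
            f=least_squares(lambda x:np.hypot(k[:,0]-x[0],k[:,1]-x[1])-34,e[:2],loss="soft_l1"); print(z0,len(k),f.x-e[:2],np.abs(f.fun).mean())
E
python3 cap2.py
```

```text
t 30.3 pos [507.5 406.  188.8] turn needed [-0.001  0.001 -0.005] F [-0.1  0.7 -2.8] g 35.5
s,n [-475.1  -53.8]
captop 3542 17.968986221340487 ((506.73529052734375, 406.06561279296875), 19.120586395263672) [488.26249785 388.02412248 200.80012749] [525.7737111  423.81231314 209.07392495]
body 2018 [510.37174287 372.79202346  61.16075292] [540.44463241 438.12297966 158.78491897]
70 114 [-1.57446001  0.40124761] 0.09842374425715886
90 158 [-1.52317979  0.38596896] 0.09438765663432662
110 201 [-1.45905232  0.33410108] 0.10026598840848282
130 257 [-1.40651577  0.27605978] 0.10400786724497586
150 535 [-1.76794035  0.26182389] 0.334877742702989
```

play_rows:
  commands:
    - [0.2, 3.7, -2, -3, -0.001, 0.001, -0.005]
    - [0.2, 0, 0, -5, 0, 0, 0]
    - [0.2, 0, 0, -5, 0, 0, 0]
    - [0.2, 0, 0, 0, 0, 0, 0]
    - [0.2, 0, 0, 0, 0, 0, 0]

```text
clock: 30.85
eef_pos: [512.8, 403.3, 175.1]
ee_rot: [-3.138, 0.144, -0.002]
ft_force: [-1.0, -0.5, -3.3]
grip_width: 35.4
```

```bash
python3 -c "
from h import *
sn()"
```

```text
t 30.85 pos [512.8 403.3 175.1] turn needed [-0.     0.001  0.003] F [-1.  -0.5 -3.3] g 35.4
s,n [-472.8  -48.2]
```

play_rows:
  commands:
    - [0.2, -1.4, 0.6, 0, 0, 0, 0.003]
    - [0.2, 0, 0, -3, 0, 0, 0]
    - [0.2, 0, 0, -3, 0, 0, 0]
    - [0.2, 0, 0, -3, 0, 0, 0]
    - [0.2, 0, 0, 0, 0, 0, 0]

```text
clock: 31.35
eef_pos: [511.2, 404.2, 165.7]
ee_rot: [-3.138, 0.138, -0.003]
ft_force: [-0.6, -0.3, -4.0]
grip_width: 34.9
```

```bash
python3 -c "
from h import *
sn(); get_image('top'); sn()"
```

```text
t 31.35 pos [511.2 404.2 165.7] turn needed [-0.     0.002 -0.001] F [-0.6 -0.3 -4. ] g 34.9
s,n [-473.6  -49.9]
t 31.4 pos [511.3 404.3 166. ] turn needed [-0.001  0.002 -0.001] F [-0.4  0.  -2.9] g 35.2
s,n [-473.8  -49.8]
```

play_rows:
  commands:
    - [0.2, 0, 0, -2, 0, 0, 0]
    - [0.2, 0, 0, -2, 0, 0, 0]
    - [0.2, 0, 0, 0, 0, 0, 0]

```text
clock: 31.7
eef_pos: [511.5, 404.5, 161.9]
ee_rot: [-3.137, 0.138, -0.003]
ft_force: [-0.9, 0.3, -4.3]
grip_width: 35.5
```

play_rows:
  commands:
    - [0.2, 0, 0, -2, 0, 0, 0]
    - [0.2, 0, 0, -1.5, 0, 0, 0]
    - [0.2, 0, 0, 0, 0, 0, 0]

```text
clock: 32.0
eef_pos: [511.5, 404.5, 158.1]
ee_rot: [-3.137, 0.138, -0.004]
ft_force: [0.2, -0.6, -3.3]
grip_width: 35.8
```

play_rows:
  commands:
    - [0.2, 0, 0, -1.5, 0, 0, 0]
    - [0.2, 0, 0, -1.5, 0, 0, 0]
    - [0.2, 0, 0, 0, 0, 0, 0]

```text
clock: 32.3
eef_pos: [511.9, 404.7, 155.7]
ee_rot: [-3.137, 0.138, -0.005]
ft_force: [-0.2, 0.6, -2.8]
grip_width: 35.3
```

play_rows:
  commands:
    - [0.2, 0, 0, -1.5, 0, 0, 0]
    - [0.2, 0, 0, -1.5, 0, 0, 0]
    - [0.2, 0, 0, 0, 0, 0, 0]

```text
clock: 32.6
eef_pos: [512.6, 405.0, 154.9]
ee_rot: [-3.137, 0.139, -0.008]
ft_force: [-0.2, -0.6, -2.6]
grip_width: 35.5
```

play_rows:
  commands:
    - [0.2, 0, 0, -1.5, 0, 0, 0]
    - [0.2, 0, 0, -1.5, 0, 0, 0]

```text
clock: 32.8
eef_pos: [513.3, 405.3, 153.7]
ee_rot: [-3.137, 0.139, -0.011]
ft_force: [-0.8, -1.4, 5.3]
grip_width: 35.7
```

```bash
python3 -c "
from h import *
sn()"
```

```text
t 32.8 pos [513.3 405.3 153.7] turn needed [-0.002  0.007 -0.   ] F [-0.8 -1.4  5.3] g 35.7
s,n [-474.9  -47.9]
```

play_rows:
  commands:
    - [0.2, -1.8, -0.8, -2, -0.002, 0.007, 0]
    - [0.2, -0.3, -0.2, -2.5, 0, 0.002, 0]
    - [0.2, -0.3, -0.1, -1, 0, 0.002, 0]

```text
clock: 33.1
eef_pos: [513.1, 405.8, 151.3]
ee_rot: [-3.136, 0.14, -0.002]
ft_force: [0.1, -2.4, 3.5]
grip_width: 35.5
```

```bash
python3 -c "
from h import *
sn()"
```

```text
t 33.1 pos [513.1 405.8 151.3] turn needed [-0.003  0.001  0.   ] F [ 0.1 -2.4  3.5] g 35.5
s,n [-475.4  -48.1]
```

play_rows:
  commands:
    - [0.2, -0.8, -1.2, -2.5, -0.003, 0.003, 0]
    - [0.2, -0.3, -0.3, -2, 0, 0.002, 0]

```text
clock: 33.3
eef_pos: [513.5, 405.7, 148.9]
ee_rot: [-3.135, 0.14, 0.001]
ft_force: [-0.1, -2.6, 6.5]
grip_width: 35.6
```

```bash
python3 -c "
from h import *
sn()"
```

```text
t 33.3 pos [513.5 405.7 148.9] turn needed [-0.003 -0.     0.001] F [-0.1 -2.6  6.5] g 35.6
s,n [-475.3  -47.8]
```

play_rows:
  commands:
    - [0.2, -1, -1.5, -2.5, -0.003, 0.002, 0]
    - [0.2, -0.3, -0.5, -2, -0.002, 0.002, 0]

```text
clock: 33.5
eef_pos: [513.3, 405.7, 146.3]
ee_rot: [-3.136, 0.141, 0.003]
ft_force: [-1.2, -0.6, 4.7]
grip_width: 35.8
```

play_rows:
  commands:
    - [0.2, -0.5, -0.8, -2, -0.002, 0.002, 0]

```text
clock: 33.6
eef_pos: [513.2, 405.7, 144.9]
ee_rot: [-3.137, 0.141, 0.004]
ft_force: [-1.0, -1.8, 5.3]
grip_width: 35.5
```

```bash
python3 -c "
from h import *
sn()"
```

```text
t 33.6 pos [513.2 405.7 144.9] turn needed [-0.002 -0.002  0.001] F [-1.  -1.8  5.3] g 35.5
s,n [-475.3  -48. ]
```

play_rows:
  commands:
    - [0.2, -0.5, -0.8, -1.8, -0.002, 0, 0]

```text
clock: 33.7
eef_pos: [513.0, 405.7, 143.4]
ee_rot: [-3.137, 0.141, 0.002]
ft_force: [-1.0, 0.3, 3.3]
grip_width: 35.5
```

play_rows:
  commands:
    - [0.2, -0.5, -0.8, -1.8, -0.001, 0, 0]

```text
clock: 33.8
eef_pos: [512.7, 405.7, 141.8]
ee_rot: [-3.136, 0.14, 0.002]
ft_force: [0.0, 0.4, 5.0]
grip_width: 35.7
```

play_rows:
  commands:
    - [0.2, -0.5, -0.8, -1.8, -0.001, 0, 0]

```text
clock: 33.9
eef_pos: [512.3, 405.5, 140.1]
ee_rot: [-3.136, 0.14, 0.0]
ft_force: [-0.3, -0.4, 3.1]
grip_width: 35.6
```

```bash
python3 -c "
from h import *
sn()"
```

```text
t 33.9 pos [512.3 405.5 140.1] turn needed [-0.003 -0.     0.   ] F [-0.3 -0.4  3.1] g 35.6
s,n [-475.1  -48.9]
```

play_rows:
  commands:
    - [0.2, -0.4, -0.5, -1.2, -0.002, 0, 0]

```text
clock: 34.0
eef_pos: [512.0, 405.6, 138.9]
ee_rot: [-3.137, 0.14, -0.001]
ft_force: [0.3, 0.4, 4.9]
grip_width: 35.3
```

play_rows:
  commands:
    - [0.2, -0.4, -0.4, -1.2, -0.001, 0, 0]

```text
clock: 34.1
eef_pos: [511.9, 405.6, 138.1]
ee_rot: [-3.137, 0.139, -0.002]
ft_force: [-0.3, 0.3, 8.1]
grip_width: 35.0
```

play_rows:
  commands:
    - [0.2, -0.3, -0.3, -1.2, 0, 0, 0]

```text
clock: 34.2
eef_pos: [512.0, 405.7, 137.8]
ee_rot: [-3.137, 0.139, -0.004]
ft_force: [-0.3, -0.5, 8.8]
grip_width: 35.5
```

play_rows:
  commands:
    - [0.2, -0.4, -0.3, -1.8, 0, 0.001, 0]

```text
clock: 34.3
eef_pos: [512.2, 405.8, 137.6]
ee_rot: [-3.137, 0.139, -0.005]
ft_force: [-0.9, -0.2, 11.9]
grip_width: 35.6
```

play_rows:
  commands:
    - [0.2, -0.4, -0.3, -2, 0, 0.001, 0]

```text
clock: 34.4
eef_pos: [512.4, 405.8, 137.5]
ee_rot: [-3.137, 0.139, -0.006]
ft_force: [-1.2, -1.8, 11.1]
grip_width: 35.7
```

play_rows:
  commands:
    - [0.2, -0.5, -0.5, -2.7, 0, 0.003, 0]

```text
clock: 34.5
eef_pos: [512.7, 405.9, 137.3]
ee_rot: [-3.137, 0.139, -0.005]
ft_force: [-0.9, -1.4, 12.6]
grip_width: 35.5
```

play_rows:
  commands:
    - [0.2, -0.5, -0.5, -3, 0, 0.003, 0]

```text
clock: 34.6
eef_pos: [513.0, 406.0, 137.1]
ee_rot: [-3.137, 0.139, -0.004]
ft_force: [-2.3, -2.6, 15.7]
grip_width: 35.5
```

play_rows:
  commands:
    - [0.2, -1.5, -1.3, -3.6, 0, 0.003, 0]

```text
clock: 34.7
eef_pos: [512.7, 405.8, 136.9]
ee_rot: [-3.135, 0.139, -0.004]
ft_force: [-0.6, -1.5, 16.0]
grip_width: 35.5
```

play_rows:
  commands:
    - [0.2, -1.5, -1.3, -3.9, 0, 0.003, 0]

```text
clock: 34.8
eef_pos: [512.7, 405.7, 136.9]
ee_rot: [-3.134, 0.139, -0.006]
ft_force: [-1.9, -2.2, 16.7]
grip_width: 35.5
```

```bash
python3 -c "
from h import *
for i in range(4): sn(); get_image('top')"
```

```text
t 34.8 pos [512.7 405.7 136.9] turn needed [-0.004  0.004 -0.   ] F [-1.9 -2.2 16.7] g 35.5
s,n [-475.3  -48.6]
t 34.85 pos [512.7 405.7 136.9] turn needed [-0.004  0.004 -0.   ] F [-1.6 -2.1 15.1] g 35.5
s,n [-475.2  -48.5]
t 34.9 pos [512.7 405.7 136.9] turn needed [-0.004  0.004 -0.   ] F [-0.6 -2.4 16.3] g 35.5
s,n [-475.2  -48.6]
t 34.95 pos [512.7 405.7 136.9] turn needed [-0.004  0.004 -0.   ] F [-2.1 -1.3 15.3] g 35.6
s,n [-475.3  -48.5]
```

play_rows:
  commands:
    - [0.2, -1.6, -1.4, -4.6, -0.002, 0.004, 0]
    - [0.2, -1.6, -1.4, -4.8, -0.002, 0.003, 0]

```text
clock: 35.2
eef_pos: [512.9, 405.8, 136.6]
ee_rot: [-3.135, 0.139, -0.01]
ft_force: [-2.5, -1.8, 19.6]
grip_width: 35.7
```

```bash
python3 -c "
from h import *
for i in range(4): sn(); get_image('top')"
```

```text
t 35.2 pos [512.9 405.8 136.6] turn needed [-0.004  0.006 -0.   ] F [-2.5 -1.8 19.6] g 35.7
s,n [-475.4  -48.3]
t 35.25 pos [512.9 405.8 136.7] turn needed [-0.004  0.007 -0.   ] F [-2.1 -2.9 18.2] g 35.7
s,n [-475.4  -48.4]
t 35.3 pos [512.9 405.8 136.7] turn needed [-0.004  0.007 -0.   ] F [-2.2 -2.9 18.1] g 35.5
s,n [-475.4  -48.3]
t 35.35 pos [512.9 405.8 136.7] turn needed [-0.004  0.006 -0.   ] F [-2.3 -3.2 18.1] g 35.0
s,n [-475.4  -48.4]
```

play_rows:
  commands:
    - [0.7, 0, 0, -1, 0, 0, 0]
    - [0.7, 0, 0, 0, 0, 0, 0]
    - [0.8, 0, 0, 0, 0, 0, 0]

```text
clock: 35.7
eef_pos: [512.2, 404.4, 134.4]
ee_rot: [-3.137, 0.139, -0.008]
ft_force: [-0.2, -0.5, -0.1]
grip_width: 68.3
```

```bash
python3 -c "
from h import *
sn()"
```

```text
t 35.7 pos [512.2 404.4 134.4] turn needed [-0.001  0.005 -0.   ] F [-0.2 -0.5 -0.1] g 68.3
s,n [-474.   -48.9]
```

Released with no residual force. I'll withdraw upward and check.

play_rows:
  commands:
    - [0.8, 0, 0, 8, 0, 0, 0]
    - [0.8, 0, 0, 15, 0, 0, 0]
    - [0.8, 0, 0, 30, 0, 0, 0]
    - [0.8, 0, 0, 40, 0, 0, 0]
    - [0.8, 0, 0, 30, 0, 0, 0]
    - [0.8, -20, -10, 0, 0, 0, 0]
    - [0.8, -40, -15, 0, 0, 0, 0]
    - [0.8, -30, -10, 0, 0, 0, 0]
    - [0.8, 0, 0, 0, 0, 0, 0]
    - [0.8, 0, 0, 0, 0, 0, 0]

```text
clock: 36.7
eef_pos: [417.5, 366.6, 265.2]
ee_rot: [3.138, -0.139, 0.006]
ft_force: [1.1, -0.0, -0.2]
grip_width: 68.6
```

```bash
python3 cap.py w11.png 158 511 404; python3 -c "
from h import *
p=get_image('side');save(p,'s3.png'); cv2.imwrite('pics/s3c.png',cv2.resize(cv2.imread('pics/s3.png')[100:330,190:430],None,fx=2.5,fy=2.5))"
```

```text
t 36.7 pos [417.5 366.6 265.2] turn needed [ 0.001  0.004 -0.001] F [ 1.1 -0.  -0.2] g 68.6
s,n [-427.8 -139.9]
cap 1576 ((508.59912109375, 406.8614501953125), 19.207374572753906) [508.91277608 406.45959487 156.17272405]
```

View pics/s3c.png

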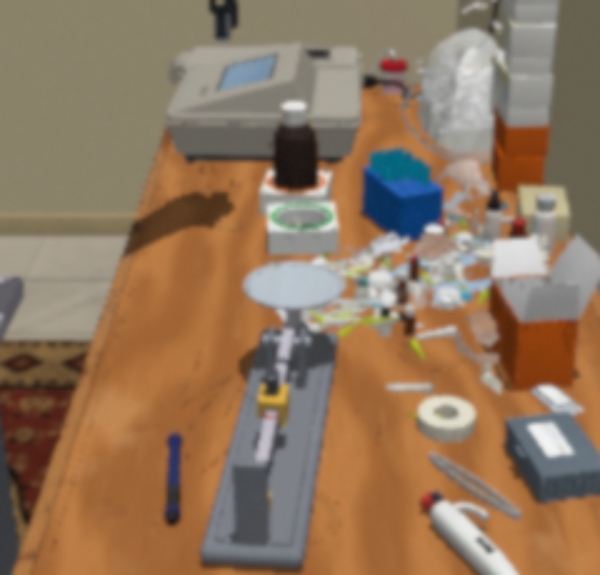

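View pics/w11.png

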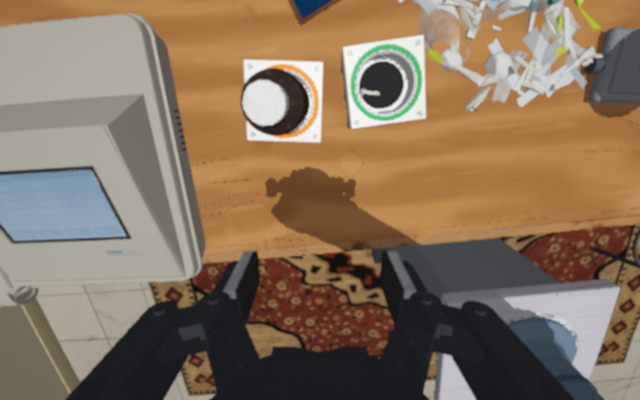

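The side view shows the bottle upright in the orange holder at (295,145), the green holder empty and the pan empty; the pen and tape are where they were. The wrist view confirms the cap at (268,100) over the orange holder, with the gripper clear.

```bash
python3 -c "
from bench import sign_off
print(sign_off())"
```

```text
the job is handed in; nothing more can be done
None
```

The brown bottle is not full enough for a run, so it stands released in the orange-rimmed holder. I handed the job in after about 37 s of the 72 s.

- **Weighing:** I stood the bottle on the pan, let go, and slid the poise with the fingers straddling the knob, without pinching it. With nothing touching it, the beam settled at a tilt of 0.0004–0.0009 rad, and one later reading gave 0.0013. The poise then stood at about 49.5 mm of travel, 22 mm short of the red line on the pan side.
- **Seating:** The spring pads opposed the slide with a wrist force of about 4 N. I pressed until the wrist read about 18.5 N, so roughly 14–15 N was on the spacer. The peak reading was 19.6 N, below the ramming limit.
- **Last checks:** The gripper was clear and the measured force was near zero. The cap top was 156 mm above the table, so the bottle rests on the spacer. The pen and tape had not moved in the last side view; I did not check the white bottle again.

**Disagreements:**
- **Weight:** The wrist force suggested about 0.37 kg, while the balance formula gives about 0.33 kg. Both mean "not full enough".
- **Lean:** The cap sits about 3 mm off the centre of the well, a lean of about 1.3° within the play of the holder.

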